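# Lock the embedding mould shut with the extension tube on its toggle clamp

### The job

The two-part mould for embedding stem samples has to be locked shut before resin is poured. Slip the loose square tube over the stub of the red clamp handle right up to the collar and use it to swing the handle slowly over its dead point, keeping hold so that it does not snap across, until it rests on the stop screw; work the clamp only through the tube, and stop pushing as soon as you feel the stop. Then draw the tube off, leaving the clamp locked, and lay it flat on the bench without disturbing anything else.

Things in the scene. Friction and masses are not known exactly. Their poses are not given: they have to be found in the camera images.
- clamp: Side-acting toggle clamp, fixed on the bench; origin on the bench top under the handle pivot, z up. Grey metal plate 12 mm thick, x -49..55, y -66..216 mm in its frame. The steel mould (65 mm high) stands at y 125..200 mm; the handle's link pushes its moving half along +y. Nothing is higher than 71 mm. The stop screw, at x 9..60, y -40 mm, halts the handle; its setting differs every time.
- pivot (a point): Point on the handle's vertical pivot axis at the height of the stub's axis (55 mm above the bench).
- handle (a joint): Angle of the red handle about its vertical pivot, rad: 0 open (as found), grows counter-clockwise from above as it closes. Light up to 0.5; then the torque climbs to about 1.4 N m near 0.68 and drops to zero at the dead point, 0.91; beyond, the clamp drives itself on (up to 1.2 N m) to the stop screw, which halts and locks it somewhere between 0.95 and 1.26, to be felt.
- stop_lug: Red lug of the handle, 12 x 40 x 12 mm, on the far side of the hub from the crank, turning with the handle; its side, 40 mm from the pivot axis, comes to bear on the stop screw. Origin at its middle, 29 mm from the pivot axis.
- stub_tip (a point): Centre of the free end of the handle's stub: a bare level steel rod 14.4 mm in diameter, its last 8 mm tapering to 8.4 mm, axis 55 mm above the bench, pointing straight away from the pivot, tip 100 mm from the pivot axis. With joint handle at 0 it points along (-0.906, 0.423, 0) in the clamp's frame; it turns with the joint.
- stub_collar (a point): Centre of the outer face of the stub's round collar (28 mm in diameter), 35 mm from the pivot axis: the shoulder against which the extension tube's end comes to rest. Turns with the handle.
- tube: Extension tube: loose straight square aluminium tube, 190 mm long (along its x), 22 x 22 mm outside, 16 x 16 mm bore open at both ends, ends alike, about 160 g; lies on the bench to the right of the clamp. Origin at the middle of its underside as it lies at the start. Pushed home it covers 65 mm of the stub, with 0.8 mm of play all round.
- tube_mid (a point): Centre of the extension tube (11 mm above the bench while it lies flat). The bench in front of the clamp and the microscope, world x 0.36 to 0.52 m, y -0.2 to 0.2 m, is free to lay it down.
- tube_front (a point): Centre of the tube's open end at its +x end.
- tube_back (a point): Centre of the tube's open end at its -x end.
- seed_jar: Bystander: round glass jar with a green lid, 54 mm across, 70 mm high, standing behind the work; origin at the centre of its underside.
- petri_dish: Bystander: clear petri dish, 72 mm across, 14 mm high; origin at the centre of its underside.
- beaker: Bystander: clear beaker, 55 mm across, 69 mm high, standing left of the microscope; origin at the centre of its underside. The microscope is fixed and about 0.4 m tall, world x 0.53 to 0.82 m, y -0.34 to -0.15 m: pass in front of it.
- marker: Bystander: white marker pen with black cap, 138 mm long, 17 mm thick, lying at the left; origin at the underside of its middle.
- slide_pack: Bystander: small white box of slides with a red stripe, 30 x 78 x 28 mm, beside the controller at the left; origin at the centre of its underside.
- tweezers: Bystander: steel tweezers, 131 mm long, lying to the right of the microscope; origin at the underside of its middle.

How it is judged:
On the way, in this order (a step that is already met when the one before it is completed fails the run):
1. the tube is pushed over the stub up to the collar (its end within 8 mm of it) (distance between any of tube_front, tube_back and stub_collar below 0.008 m), for 0.2 s.
2. the handle is past its dead point and its lug bears on the stop screw while the tube is still on the stub (end within 30 mm of the collar) (value of joint handle above 0.94 rad and contact force between stop_lug and anything else above 5 N and distance between any of tube_front, tube_back and stub_collar below 0.03 m), for 0.2 s.
At the end, for the whole second after the job is handed in: The handle stands past its dead point (joint handle above 0.94), locked on its stop screw (lug pressing on it with more than 5 N, which the clamp does by itself), and the tube is off the stub, lying flat and still on the bench (its centre 6 to 16 mm above it, level within 4 degrees) (value of joint handle above 0.94 rad and contact force between stop_lug and anything else above 5 N and height (world z) of tube_mid between 0.006 and 0.016 m and angle between tube's own x axis and vertical between 1.5 and 1.64 rad and linear speed of tube below 0.02 m/s); the robot touches nothing.
It fails at once if the gripper or arm itself works the clamp (touches any of it with more than 4 N) (contact force between any of the fingers, the arm and clamp above 4 N).
It fails at once if the tube is forced: it presses on the clamp with more than 60 N (contact force between tube and clamp above 60 N).
It fails at once if the stop is leaned on: the lug bears on the stop screw with more than 50 N (the clamp by itself gives up to 30 N) (contact force between stop_lug and anything else above 50 N).
It fails at once if the handle snaps or is flung across (turns faster than 1.5 rad/s) (velocity of joint handle above 1.5 rad/s).
It fails at once if something else on the bench is disturbed (moved more than 30 mm) (distance of any of seed_jar, petri_dish, beaker, marker, slide_pack, tweezers from where it was at the start of the episode above 0.03 m).
It also fails if it takes over 72 s, if anything falls off the work surface, if the arm or the gripper's body presses on something with over 40 N, if the wrist force passes 120 N, or if a joint passes its speed limit or range.

### The arm

A 6-joint arm with a two-finger parallel gripper is mounted at the origin on a cart in front of the work surface, level with it; the furniture and walls round the work are solid. World frame = base frame: x ahead of the robot, y to its left, z up, the work surface at z = 0. Lengths are in m, angles in rad, forces in N, time in s.
With the tool pointing down it reaches from about 0.4 to 0.825 m from the base axis. Payload 7 kg.
Tool frame: the origin (TCP) lies where the fingers leave the gripper's body, on its centre line; the fingertips stand 66 mm ahead of it and the grasp point (between the pads) lies 47 mm ahead of it; z points along the fingers, y is the direction in which the jaws open and shut (so a half turn about z gives the same grasp; the last joint's range is limited). The gripper opens to 88 mm and grips with 3 to 60 N. Pads are 19 mm wide; open, the fingers measure 130 mm over their backs; the gripper's body (78 mm by 193 mm) begins 47 mm behind the grasp point.
Start: joints at [-0.868, 0.359, 0.012, 0, -1.224, -0.288], TCP at [0.272, -0.618, 0.292] pointing down, gripper open.
Joint ranges: [-3.07, 3.07], [-1.43, 2.12], [-1.02, 1.25], [-3.03, 1.67], [-3.05, -0], [-3.03, 3.03]. Speed limits (rad/s): [2.39, 2.39, 3.01, 3.14, 3.14, 3.14].

### API

Orientations are given as a unit quaternion [x, y, z, w].
In Python, from rig import env, cams, finder gives the robot as it stands.
- The arm moves only by the shell command python3 -m crank 'ROWS'. ROWS is JSON, a list that holds one entry, the list of rows, each a list of 7 numbers: the shift along the world's x, y, z in m, then the turn, a rotation vector about the world's x, y, z in rad, then the opening, from 0 (shut) to 1 (fully open). A call has 1 to 10 rows; each row is the pose to reach, as a shift and turn from the pose commanded when the call began; what a row does not reach only later rows make up. A row lasts 1/10 s, in which the tool goes at most 50 mm and 8.59 degrees, less where a joint would pass 70% of its speed; a pose out of reach is approached as far as the arm can. A call with a gripper value outside its range is refused whole. The fingers move at their own pace and stop on an object; the grip force is fixed at half the most. Time passes only in rows, so rows that repeat a pose let the fingers close. It gives the time, the measured TCP pose, the force and the opening at its end, in the units of the state.
- env.state(): the state, without advancing time (a new reading comes with each control period).
- cams.get_image(name): name is "scene" or "top" or "wrist"; returns the picture (400x640x3 uint8, red, green, blue); there is no depth.
- cams.camera_info(name): a dict with "fx", "fy", "cx", "cy" (pixels), "extrinsics" (4x4, takes a point from camera to world coordinates). Camera axes: x right, y up, looking along -z (the intrinsics and any distortion apply to the point x, -y, -z); pixel columns grow to the right and rows downward; lengths in m; the calibration is good to about 2 mm. A picture is of the moment at which its call begins: read the wrist's pose just before it. camera_info takes no time and is no camera call; for the wrist camera it gives the pose at the moment of the call.
- env.hand_in(): hands the job in, once; it reports no verdict.
Trained networks look in the newest picture that a camera, given by its name, has taken for a name from the list of things; names that differ only in an ending like _2 or _b are one class to them, and where a whole thing is asked for, a point or a joint stands for the part that bears it (a point fixed in the world has none). Each returns a list of dicts, best first, with "p" (0 to 1); they miss things now and then, are a little off and sometimes report something else, mostly with a low value. They report only what shows in the picture. A call takes as long as a camera call.
- finder.spot_in(camera, target): "xyz" ([x, y, z] in m, in world coordinates, good to about 4 mm: the middle of the surface that is visible of it).
- finder.regions_of(camera, target): "pixels" (400x640 bool, what is visible of it).
- finder.tip_of(camera, target): "xyz" ([x, y, z] in m, in world coordinates, good to about 4 mm: a listed point, or the origin of a listed thing).
The state is a dict: "time_s": time; "qpos": joint angles; "dq": joint speeds; "effort": joint torques, N m; "tool_pos": TCP position; "tcp_rot": TCP orientation; "ft_force": force on the tool from outside, world axes, zero at the start; "moment": the same for the moment, N m; "width": finger opening in m.
Only numpy, scipy, OpenCV 4.12 (cv2) and the standard library are available. Lean on these libraries where they do the work, as an engineer would, in place of code of your own. Each camera call takes 0.05 s, during which the arm holds its last target.

## Working session

There is one attempt and no reset: what is moved stays moved. The work goes in short steps, Python scripts to look and compute and a shell command to move; the robot and the scene stay as the last step left them, time stands still between calls to the robot, and variables do not carry over. Pictures are saved under pics/ and viewed, and the job is handed in when it is done.

```bash
ls; mkdir -p pics
python3 - <<'E'
from rig import env,cams,finder
import cv2,numpy as np
s=env.state();print({k:np.round(v,3).tolist() for k,v in s.items()})
for c in ["scene","top","wrist"]:
    im=cams.get_image(c);cv2.imwrite(f"pics/a_{c}.png",im[:,:,::-1])
    i=cams.camera_info(c);print(c,i["fx"],i["fy"],i["cx"],i["cy"],np.round(i["extrinsics"],3).tolist(),[k for k in i])
    for t in ["pivot","stub_tip","stub_collar","tube_mid","tube_front","tube_back","clamp"]:
        r=finder.tip_of(c,t)
        print(t,[(np.round(d["xyz"],4).tolist(),round(d["p"],2)) for d in r[:2]])
print(env.state()["time_s"])
E
```

```text
pics
{'time_s': 0.0, 'qpos': [-0.868, 0.359, 0.011, -0.0, -1.224, -0.288], 'dq': [-0.0, -0.001, -0.002, -0.001, 0.0, 0.001], 'effort': [-0.0, -58.272, 29.306, 6.997, 0.007, -0.0], 'tool_pos': [0.272, -0.617, 0.291], 'tcp_rot': [-0.206, 0.979, 0.001, -0.0], 'ft_force': [-0.716, -0.033, -1.139], 'moment': [0.009, 0.053, 0.028], 'width': 0.088}
scene 426.55469751550453 426.55469751550453 309.0633616398951 195.56504968574367 [[0.621, 0.597, -0.507, -0.185], [-0.784, 0.471, -0.405, -0.651], [-0.003, 0.649, 0.761, 1.232], [0.0, 0.0, 0.0, 1.0]] ['fx', 'fy', 'cx', 'cy', 'extrinsics']
pivot [([0.6055, 0.0996, 0.0571], 0.61)]
stub_tip [([0.5135, 0.13, 0.0514], 0.66), ([0.403, -0.1384, 0.0082], 0.22)]
stub_collar [([0.5765, 0.106, 0.0549], 0.71)]
tube_mid [([0.4906, -0.098, 0.0118], 0.72)]
tube_front [([0.5792, -0.0677, 0.0092], 0.8)]
tube_back []
clamp [([0.6071, 0.0983, 0.0006], 0.63)]
top 376.72942729971294 376.72942729971294 320.73228141952654 202.7323901415318 [[-0.02, 0.994, -0.111, 0.448], [-1.0, -0.019, 0.015, -0.03], [0.012, 0.111, 0.994, 1.152], [0.0, 0.0, 0.0, 1.0]] ['fx', 'fy', 'cx', 'cy', 'extrinsics']
pivot [([0.6102, 0.0994, 0.0523], 0.6), ([0.4857, -0.1002, 0.0088], 0.27)]
stub_tip [([0.5122, 0.1284, 0.0554], 0.72)]
stub_collar [([0.5731, 0.1102, 0.0563], 0.55)]
tube_mid [([0.4891, -0.1007, 0.011], 0.62)]
tube_front [([0.5785, -0.0648, 0.0103], 0.7)]
tube_back [([0.7994, 0.001, -0.0043], 0.7), ([0.4011, -0.1379, 0.0141], 0.6)]
clamp [([0.6077, 0.0937, 0.0028], 0.74), ([0.4904, -0.1018, 0.0012], 0.66)]
wrist 359.5439450532101 359.5439450532101 312.8805027020911 192.10193458415597 [[-0.404, -0.879, -0.255, 0.203], [0.915, -0.388, -0.111, -0.649], [-0.001, -0.279, 0.96, 0.385], [0.0, 0.0, 0.0, 1.0]] ['fx', 'fy', 'cx', 'cy', 'extrinsics']
pivot []
stub_tip []
stub_collar []
tube_mid []
tube_front []
tube_back []
clamp []
1.2
```

View pics/a_scene.png

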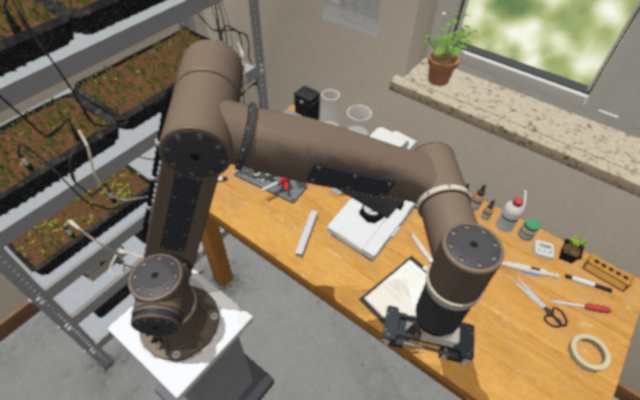

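View pics/a_top.png

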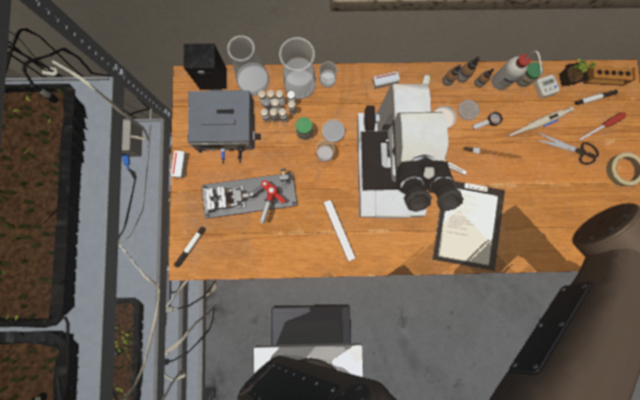

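Both views agree. The tube lies from about (0.579,-0.066) to (0.402,-0.138). The pivot is near (0.608,0.097), and the stub points at about 162°. I'll move in front of the microscope towards the tube.

```bash
python3 -m crank '[[[0.013,0.04,0,0,0,0,1],[0.026,0.08,0,0,0,0,1],[0.039,0.12,0,0,0,0,1],[0.052,0.16,0,0,0,0,1],[0.065,0.2,0,0,0,0,1],[0.078,0.24,0,0,0,0,1],[0.09,0.28,0,0,0,0,1],[0.095,0.32,0,0,0,0,1],[0.10,0.36,0,0,0,0,1],[0.105,0.40,0,0,0,0,1]]]'
python3 -m crank '[[[0.005,0.04,-0.01,0,0,0,1],[0.02,0.07,-0.02,0,0,0,1],[0.04,0.09,-0.04,0,0,0,1],[0.06,0.10,-0.05,0,0,0,1],[0.06,0.10,-0.05,0,0,0,1],[0.06,0.10,-0.05,0,0,0,1]]]'
```

```text
time_s: 2.2
tool_pos: [0.3769, -0.2163, 0.2924]
tcp_rot: [-0.206, 0.979, -0.0, 0.0]
ft_force: [0.5, 0.5, -0.3]
width: 0.0878
time_s: 2.8
tool_pos: [0.437, -0.1176, 0.2419]
tcp_rot: [-0.206, 0.978, 0.0, -0.001]
ft_force: [-0.9, 0.2, -0.0]
width: 0.0876
```

```bash
cat > h.py <<'E'
from rig import env,cams,finder
import cv2,numpy as np
from scipy.spatial.transform import Rotation as R
def st():
    s=env.state();r=R.from_quat(s["tcp_rot"]).as_matrix()
    print("t",round(s["time_s"],2),"tcp",np.round(s["tool_pos"],4),"grasp",np.round(s["tool_pos"]+0.047*r[:,2],4),"xang",round(np.degrees(np.arctan2(r[1,0],r[0,0])),2),"z",np.round(r[:,2],3),"F",np.round(s["ft_force"],2),"M",np.round(s["moment"],3),"w",round(s["width"],4),"q",np.round(s["qpos"],2))
    return s
def ray(c,uv,info=None):
    i=info or cams.camera_info(c);E=np.array(i["extrinsics"])
    d=np.array([(uv[0]-i["cx"])/i["fx"],-(uv[1]-i["cy"])/i["fy"],-1]);return E[:3,3],E[:3,:3]@d
def atz(c,uv,z,info=None):
    o,d=ray(c,uv,info);return o+d*(z-o[2])/d[2]
def proj(c,p,info=None):
    i=info or cams.camera_info(c);E=np.array(i["extrinsics"]);q=E[:3,:3].T@(np.array(p)-E[:3,3])
    return np.array([i["cx"]+i["fx"]*q[0]/-q[2],i["cy"]-i["fy"]*q[1]/-q[2]])
def tips(c,ts):
    for t in ts:
        print(c,t,[(np.round(d["xyz"],4).tolist(),round(d["p"],2)) for d in finder.tip_of(c,t)[:2]])
def shot(c,n):
    im=cams.get_image(c);cv2.imwrite(f"pics/{n}.png",im[:,:,::-1]);return im
E
python3 - <<'E'
from h import *
st();shot("wrist","b_wrist");print(cams.camera_info("wrist")["extrinsics"])
tips("wrist",["tube_mid","tube_front","tube_back","stub_tip","stub_collar","pivot"])
rs=finder.regions_of("wrist","tube")
for r in rs[:1]:
    np.save("tm.npy",r["pixels"]);print(r["p"],r["pixels"].sum())
    ys,xs=np.nonzero(r["pixels"]);q=cv2.minAreaRect(np.stack([xs,ys],1).astype(np.float32));b=cv2.boxPoints(q);print(b)
    for p in b: print(atz("wrist",p,0.022).round(4))
E
```

```text
t 2.8 tcp [ 0.437  -0.1176  0.2419] grasp [ 0.4369 -0.1176  0.1949] xang -156.19 z [-0.001 -0.    -1.   ] F [-0.9   0.19 -0.02] M [-0.024  0.03   0.052] w 0.0876 q [ 0.17  0.03 -0.53  0.   -1.01 -1.33]
[[-0.40373944 -0.87857657 -0.25514246  0.36823313]
 [ 0.91487321 -0.38809008 -0.11132429 -0.14880803]
 [-0.00121135 -0.27836901  0.96047344  0.33470443]
 [ 0.          0.          0.          1.        ]]
wrist tube_mid [([0.4891, -0.099, 0.0118], 0.91)]
wrist tube_front [([0.5759, -0.0639, 0.0102], 0.75)]
wrist tube_back [([0.4033, -0.136, 0.009], 0.83)]
wrist stub_tip []
wrist stub_collar []
wrist pivot []
0.71 3793
[[291.94675 319.97156]
 [297.1241  128.40877]
 [323.80734 129.12994]
 [318.62997 320.69275]]
[ 0.5834 -0.0778  0.022 ]
[ 0.4048 -0.1482  0.022 ]
[ 0.3961 -0.1269  0.022 ]
[ 0.5733 -0.0528  0.022 ]
```

View pics/b_wrist.png

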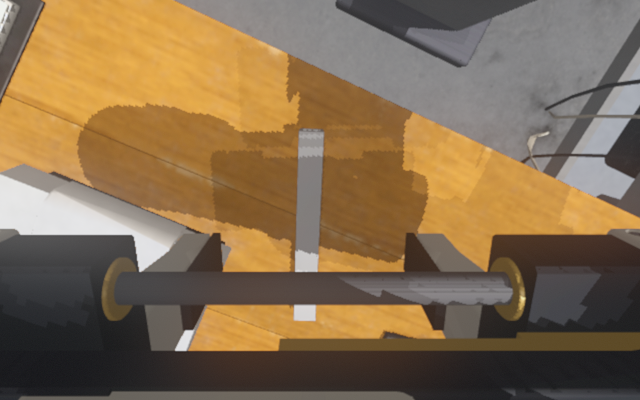

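Run:
```python
from h import *
for z in (0,.03,.05,.07): print(z,atz("top",(360,217),z).round(3),atz("wrist",(228,243),z).round(3),atz("wrist",(60,175),z).round(3),atz("top",(426,217),z).round(3))
im=cv2.imread("pics/a_top.png");cv2.imwrite("pics/c1.png",cv2.resize(im[150:280,180:440],None,fx=3,fy=3,interpolation=cv2.INTER_CUBIC))
```

```text
0 [ 0.53  -0.167  0.   ] [ 0.541 -0.167  0.   ] [ 0.54  -0.339  0.   ] [ 0.526 -0.37   0.   ]
0.03 [ 0.528 -0.163  0.03 ] [ 0.526 -0.166  0.03 ] [ 0.524 -0.322  0.03 ] [ 0.524 -0.361  0.03 ]
0.05 [ 0.527 -0.161  0.05 ] [ 0.515 -0.164  0.05 ] [ 0.514 -0.31   0.05 ] [ 0.523 -0.355  0.05 ]
0.07 [ 0.525 -0.158  0.07 ] [ 0.505 -0.163  0.07 ] [ 0.504 -0.299  0.07 ] [ 0.522 -0.349  0.07 ]
```

View pics/c1.png

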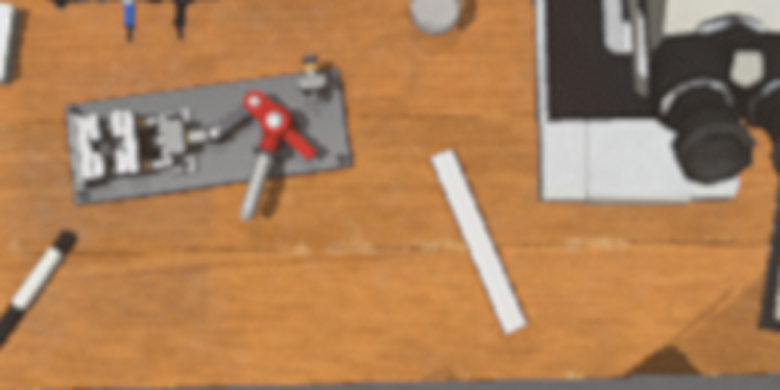

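The microscope base is low, about 30 mm, so the gripper body clears it. I'll grasp 30 mm behind the tube's middle.

```bash
python3 -m crank '[[[0.012,0.003,-0.03,0,0,-0.015,1],[0.0245,0.006,-0.06,0,0,-0.03,1],[0.0245,0.006,-0.10,0,0,-0.03,1],[0.0245,0.006,-0.13,0,0,-0.03,1],[0.0245,0.006,-0.155,0,0,-0.03,1],[0.0245,0.006,-0.168,0,0,-0.03,1],[0.0245,0.006,-0.173,0,0,-0.03,1],[0.0245,0.006,-0.173,0,0,-0.03,1]]]'
python3 -c "
from h import *
st();shot('wrist','d1')"
```

```text
time_s: 4.0
tool_pos: [0.4613, -0.1119, 0.0688]
tcp_rot: [-0.191, 0.982, -0.0, -0.001]
ft_force: [0.5, 0.1, 0.0]
width: 0.0878
t 4.0 tcp [ 0.4613 -0.1119  0.0688] grasp [ 0.4613 -0.1119  0.0218] xang -157.96 z [-0.001 -0.    -1.   ] F [0.52 0.08 0.03] M [ 0.013 -0.011  0.048] w 0.0878 q [ 0.18  0.31 -0.69  0.   -0.57 -1.36]
```

View pics/d1.png

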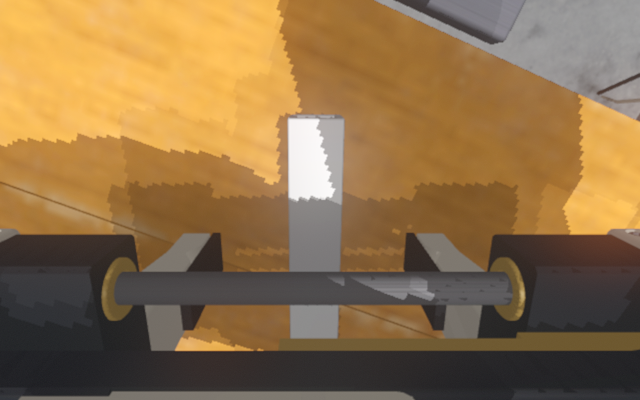

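The tube sits centred between the fingers (cols 289–342) and parallel to them. I'll close and lift.

```bash
python3 -m crank '[[[0,0,0,0,0,0,0.1],[0,0,0,0,0,0,0.1],[0,0,0,0,0,0,0.1],[0,0,0,0,0,0,0.1],[0,0,0,0,0,0,0.1],[0,0,0,0,0,0,0.1],[0,0,0,0,0,0,0.1]]]'
python3 -m crank '[[[0,0,0.01,0,0,0,0.1],[0,0,0.03,0,0,0,0.1],[0,0,0.06,0,0,0,0.1],[0,0,0.09,0,0,0,0.1],[-0.02,0.01,0.11,0,0,0,0.1],[-0.04,0.03,0.12,0,0,0,0.1],[-0.04,0.03,0.12,0,0,0,0.1]]]'
python3 -c "
from h import *
st();shot('wrist','e1');shot('scene','e2');shot('top','e3')
tips('wrist',['tube_mid','tube_front','tube_back','stub_tip','stub_collar','pivot'])
tips('top',['tube_mid','tube_front','tube_back','stub_tip','stub_collar','pivot'])
"
```

```text
time_s: 4.75
tool_pos: [0.4615, -0.1117, 0.0692]
tcp_rot: [-0.191, 0.982, -0.0, -0.0]
ft_force: [0.1, 0.9, 0.2]
width: 0.0372
time_s: 5.45
tool_pos: [0.4202, -0.0809, 0.1914]
tcp_rot: [-0.192, 0.981, 0.0, 0.002]
ft_force: [0.3, 1.5, 0.1]
width: 0.0088
t 5.45 tcp [ 0.4202 -0.0809  0.1914] grasp [ 0.4203 -0.0808  0.1444] xang -157.92 z [ 0.003  0.001 -1.   ] F [0.27 1.49 0.1 ] M [ 0.036 -0.097  0.023] w 0.0088 q [ 0.27  0.04 -0.65 -0.   -0.87 -1.46]
wrist tube_mid []
wrist tube_front []
wrist tube_back [([0.4043, -0.1358, 0.01], 0.95)]
wrist stub_tip []
wrist stub_collar []
wrist pivot []
top tube_mid [([0.4897, -0.1002, 0.014], 0.64)]
top tube_front [([0.5808, -0.0633, 0.0128], 0.68)]
top tube_back [([0.4884, -0.0997, 0.0121], 0.29)]
top stub_tip [([0.5098, 0.127, 0.0543], 0.77)]
top stub_collar [([0.5732, 0.1079, 0.0556], 0.58)]
top pivot [([0.6098, 0.0996, 0.0527], 0.7), ([0.5899, 0.0739, 0.0511], 0.24)]
```

View pics/e1.png

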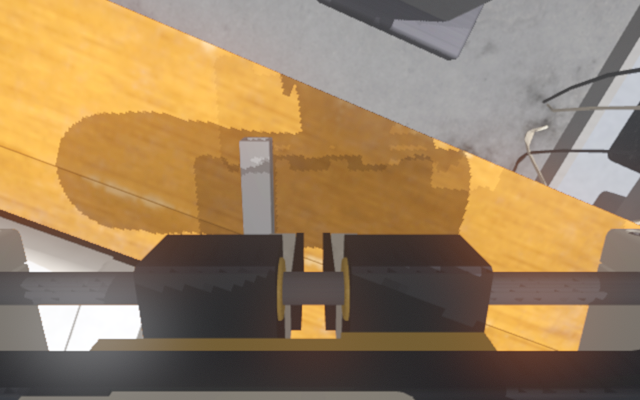

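View pics/e3.png

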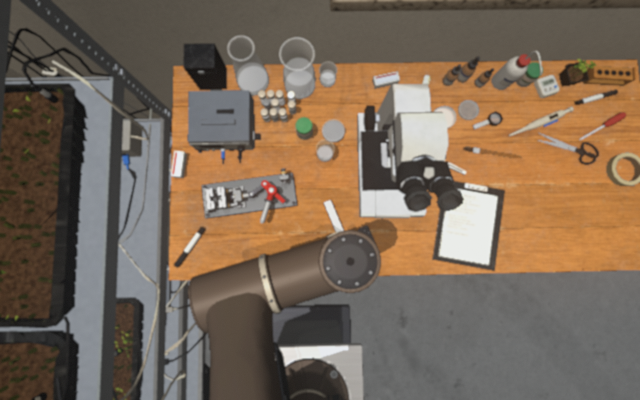

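View pics/e2.png

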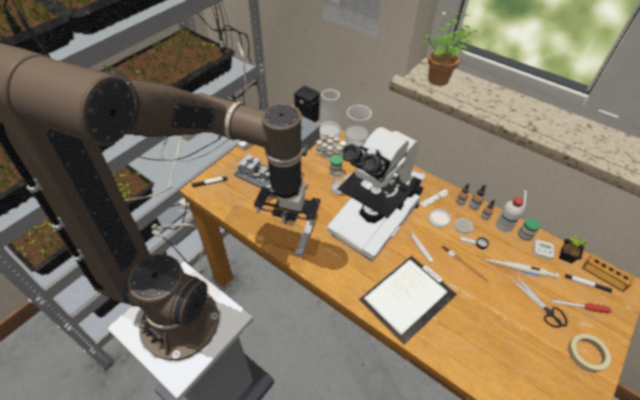

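The fingers are slow: I lifted before they had closed, and the tube is still where it was. I'll go back and wait longer.

```bash
python3 -m crank '[[[0.02,-0.015,0,0,0,0,0.6],[0.04,-0.03,0,0,0,0,0.6],[0.04,-0.03,-0.01,0,0,0,0.6],[0.04,-0.03,-0.02,0,0,0,0.6],[0.04,-0.03,-0.04,0,0,0,0.6],[0.04,-0.03,-0.06,0,0,0,0.6],[0.04,-0.03,-0.08,0,0,0,0.6],[0.04,-0.03,-0.105,0,0,0,0.6],[0.04,-0.03,-0.12,0,0,0,0.6],[0.04,-0.03,-0.12,0,0,0,0.6]]]'
python3 -m crank '[[[0,0,0,0,0,0,0.1],[0,0,0,0,0,0,0.1],[0,0,0,0,0,0,0.1],[0,0,0,0,0,0,0.1],[0,0,0,0,0,0,0.1],[0,0,0,0,0,0,0.1],[0,0,0,0,0,0,0.1],[0,0,0,0,0,0,0.1]]]'
```

```text
time_s: 7.2
tool_pos: [0.4596, -0.1115, 0.0672]
tcp_rot: [-0.191, 0.982, 0.0, -0.002]
ft_force: [-0.1, 0.4, -0.8]
width: 0.0523
time_s: 8.0
tool_pos: [0.4616, -0.1117, 0.0695]
tcp_rot: [-0.191, 0.982, 0.0, 0.0]
ft_force: [-1.9, 1.5, 5.8]
width: 0.0215
```

```bash
python3 -m crank '[[[0,0,0,0,0,0,0.1],[0,0,0,0,0,0,0.1],[0,0,0.01,0,0,0,0.1],[0,0,0.03,0,0,0,0.1],[0,0,0.06,0,0,0,0.1],[0,0,0.09,0,0,0,0.1],[-0.02,0.01,0.11,0,0,0,0.1],[-0.04,0.03,0.12,0,0,0,0.1],[-0.04,0.03,0.12,0,0,0,0.1]]]'
python3 -c "
from h import *
st();shot('wrist','f1');shot('scene','f2')
"
```

```text
time_s: 8.9
tool_pos: [0.4198, -0.0809, 0.191]
tcp_rot: [-0.191, 0.982, 0.0, 0.001]
ft_force: [-0.8, 0.4, -1.0]
width: 0.0217
t 8.9 tcp [ 0.4198 -0.0809  0.191 ] grasp [ 0.42   -0.0809  0.144 ] xang -157.93 z [ 0.002  0.001 -1.   ] F [-0.8   0.39 -1.04] M [-0.015 -0.043 -0.058] w 0.0217 q [ 0.27  0.04 -0.65 -0.   -0.87 -1.46]
```

View pics/f1.png

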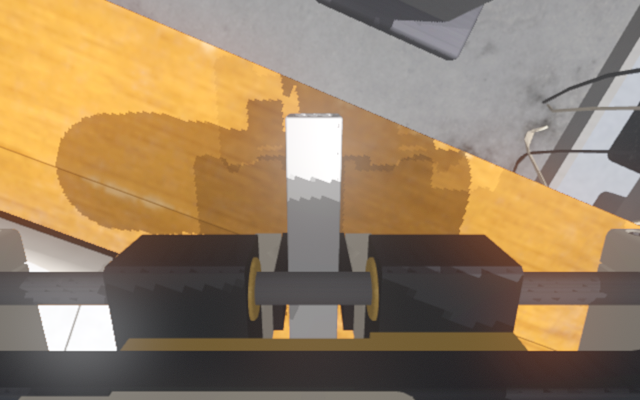

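View pics/f2.png

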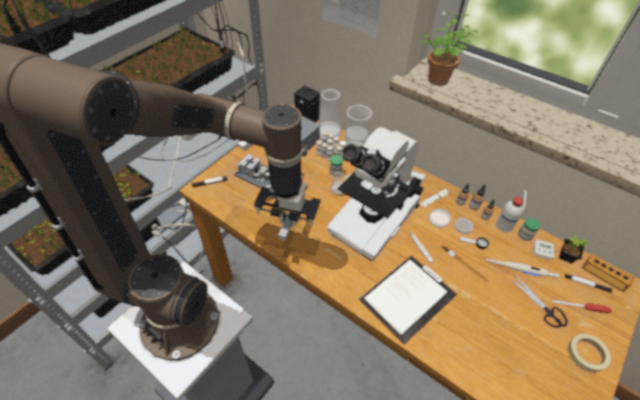

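The tube is held with a 21.7 mm opening, straight and level. Next I'll take a close wrist-camera view of the stub from above, turning the tool to the insertion heading on the way.

```bash
python3 -m crank '[[[0.015,0.02,0.005,0,0,-0.1,0.1],[0.035,0.045,0.01,0,0,-0.22,0.1],[0.06,0.07,0.02,0,0,-0.34,0.1],[0.09,0.09,0.02,0,0,-0.46,0.1],[0.12,0.11,0.02,0,0,-0.58,0.1],[0.146,0.128,0.02,0,0,-0.7,0.1],[0.146,0.128,0.02,0,0,-0.7,0.1],[0.146,0.128,0.02,0,0,-0.7,0.1],[0.146,0.128,0.02,0,0,-0.7,0.1]]]'
python3 - <<'E'
from h import *
st();shot('wrist','g1')
tips('wrist',['tube_back','stub_tip','stub_collar','pivot'])
for t in ["stub_tip","tube"]:
  for r in finder.regions_of("wrist",t)[:1]:
    np.save(f"m_{t}.npy",r["pixels"]);print(t,r["p"],r["pixels"].sum())
E
```

```text
time_s: 9.9
tool_pos: [0.567, 0.0456, 0.2083]
tcp_rot: [0.157, 0.988, -0.0, -0.001]
ft_force: [-0.3, -1.4, -1.3]
width: 0.0222
t 9.9 tcp [0.567  0.0456 0.2083] grasp [0.5669 0.0455 0.1613] xang 161.96 z [-0.002 -0.001 -1.   ] F [-0.32 -1.44 -1.26] M [-0.043  0.003 -0.003] w 0.0222 q [ 0.42  0.26 -0.34 -0.   -0.98 -2.31]
wrist tube_back [([0.5024, 0.0639, 0.1509], 0.79)]
wrist stub_tip [([0.515, 0.1294, 0.055], 0.66)]
wrist stub_collar [([0.5753, 0.1078, 0.0557], 0.76)]
wrist pivot [([0.6064, 0.0957, 0.0547], 0.78)]
stub_tip 0.91 6142
tube 0.83 10064
```

View pics/g1.png

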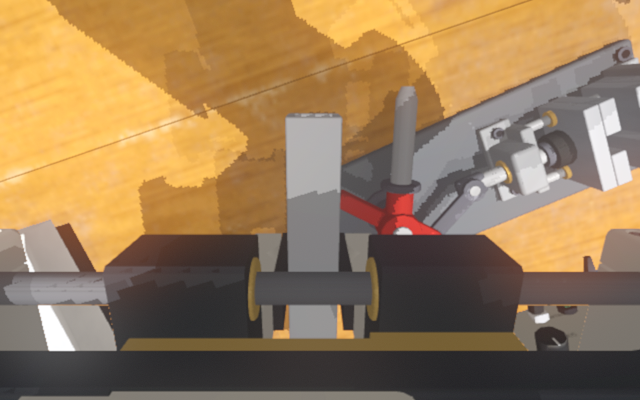

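Run:
```python
from h import *
im=cv2.imread("pics/g1.png");cv2.imwrite("pics/g2.png",cv2.resize(im[75:215,275:455],None,fx=4,fy=4,interpolation=cv2.INTER_CUBIC))
g=cv2.cvtColor(im,cv2.COLOR_BGR2GRAY).astype(float)
m=np.load("m_stub_tip.npy");mt=np.load("m_tube.npy")
for r in range(84,196,6):
    x=np.nonzero(m[r,380:430])[0]+380;y=np.nonzero(mt[r])[0]
    print(r,x.min() if len(x) else None,x.max() if len(x) else None,y.min() if len(y) else None,y.max() if len(y) else None)
```

```text
84 None None None None
90 400 414 None None
96 397 416 None None
102 395 417 None None
108 395 416 None None
114 394 415 288 338
120 394 415 285 342
126 394 415 285 342
132 394 414 285 342
138 394 414 285 341
144 392 413 285 340
150 392 413 285 340
156 392 412 286 340
162 391 412 286 340
168 391 412 285 339
174 391 412 285 339
180 383 415 285 339
186 380 421 286 339
192 385 418 286 339
```

View pics/g2.png

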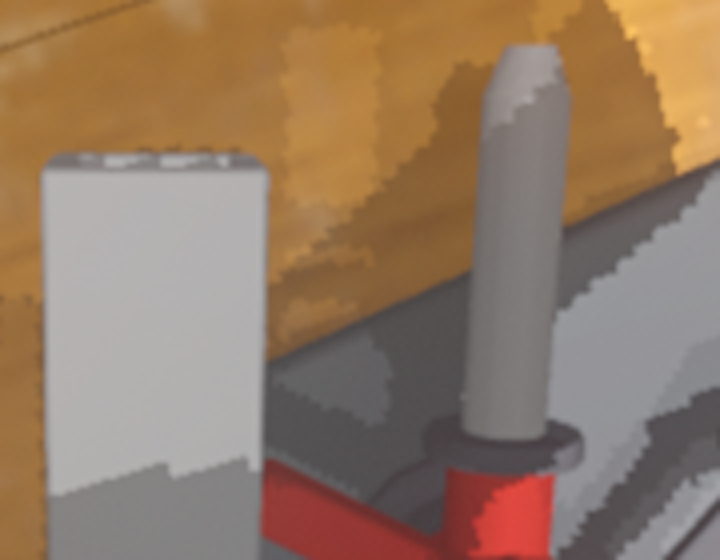

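```bash
cat > meas.py <<'E'
from h import *
def edges(g,rows,x0f,win=6,sign=0):
    pts=[]
    for r in rows:
        x0=x0f(r);xs=np.arange(int(x0-win),int(x0+win)+1)
        d=np.abs(g[r,xs+1]-g[r,xs-1]); k=d.argmax()
        if 0<k<len(d)-1 and d[k]>12:
            a,b,c=d[k-1],d[k],d[k+1];pts.append((xs[k]+0.5*(a-c)/(a-2*b+c+1e-9),r))
    pts=np.float32(pts)
    for _ in range(3):
        vx,vy,x,y=cv2.fitLine(pts,cv2.DIST_HUBER,0,.01,.01).ravel()
        res=np.abs((pts[:,0]-x)*vy-(pts[:,1]-y)*vx);pts=pts[res<max(1.0,2*np.median(res))]
    return (lambda r:x+(r-y)*vx/vy),len(pts),res.std()
E
python3 - <<'E'
from meas import *
im=cv2.imread("pics/g1.png");g=cv2.GaussianBlur(im,(0,0),.8).astype(float);g=g.sum(2)/3
L,n1,s1=edges(g,range(102,172),lambda r:395-(r-115)*.058)
Rr,n2,s2=edges(g,range(102,172),lambda r:417-(r-115)*.075)
print(n1,s1,n2,s2,[ (r,L(r),Rr(r)) for r in (86,105,170,183)])
info=cams.camera_info("wrist")
c=lambda r:((L(r)+Rr(r))/2,r)
P=[atz("wrist",c(r),.055,info)for r in (105,170)]
d=P[0]-P[1];a=np.arctan2(d[1],d[0]);print("axis deg",np.degrees(a),P)
print("tip ~",atz("wrist",c(86.3),.0592,info),"collar~",atz("wrist",c(184.5),.055,info))
TL,n,s=edges(g,range(122,165),lambda r:286+.0*(r))
TR,nn,ss=edges(g,range(122,165),lambda r:341.5-(r-118)*.02)
print(n,s,nn,ss,TL(120),TR(120),TL(165),TR(165))
Q=[]
for r in (120,165):
    A=atz("wrist",(TL(r),r),.1608,info);B=atz("wrist",(TR(r),r),.1608,info);Q.append((A+B)/2);print("w",np.linalg.norm(A-B))
e=Q[0]-Q[1];print("tube deg",np.degrees(np.arctan2(e[1],e[0])),Q)
print("tube back",atz("wrist",((TL(117)+TR(117))/2,117),.1608,info))
s=st();u=np.array([np.cos(a),np.sin(a)]);nrm=np.array([-u[1],u[0]])
print("stub lateral rel P:", (P[1][:2]-s["tool_pos"][:2])@nrm,"tube lateral rel tcp",(Q[1][:2]-s["tool_pos"][:2])@nrm)
print("check from pix tcp cameras")
E
```

```text
39 0.08647508 38 0.18514948 [(86, np.float32(396.42032), np.float32(418.1096)), (105, np.float32(395.19342), np.float32(416.73264)), (170, np.float32(390.9961), np.float32(412.022)), (183, np.float32(390.15665), np.float32(411.0799))]
axis deg 162.09340849905587 [array([0.52602099, 0.12420264, 0.055     ]), array([0.56829733, 0.11054239, 0.055     ])]
tip ~ [0.51430246 0.12688141 0.0592    ] collar~ [0.57833256 0.10729983 0.055     ]
43 0.05675557 43 0.061447512 285.05194 340.97104 286.13962 340.68643
w 0.02159433633446109
w 0.0218166135343603
tube deg 162.5015324253357 [array([0.50754807, 0.06496861, 0.1608    ]), array([0.52444127, 0.0596427 , 0.1608    ])]
tube back [0.50646338 0.06531125 0.1608    ]
t 10.25 tcp [0.5674 0.046  0.2095] grasp [0.5674 0.046  0.1625] xang 161.94 z [ 0.001  0.    -1.   ] F [-0.63  0.33 -0.54] M [-0.042  0.003 -0.005] w 0.0215 q [ 0.42  0.25 -0.34  0.   -0.98 -2.31]
stub lateral rel P: -0.06166962917103418 tube lateral rel tcp 0.0002486783623310929
check from pix tcp cameras
```

The stub axis comes out at 162.1° and the tube at about 162.2°. I'll move to the pre-insertion pose, 15 mm outboard of the tip.

```bash
python3 -m crank '[[[-0.03,0.02,0,0,0,0,0.1],[-0.065,0.044,0,0,0,0,0.1],[-0.1,0.067,0,0,0,0,0.1],[-0.135,0.09,0,0,0,0,0.1],[-0.165,0.111,-0.01,0,0,0,0.1],[-0.186,0.125,-0.03,0,0,0,0.1],[-0.186,0.125,-0.06,0,0,0,0.1],[-0.186,0.125,-0.085,0,0,0,0.1],[-0.186,0.125,-0.096,0,0,0,0.1],[-0.186,0.125,-0.096,0,0,0,0.1]]]'
python3 -m crank '[[[0,0,0,0,0,0,0.1],[0,0,0,0,0,0,0.1]]]'
python3 - <<'E'
from h import *
st();a=shot('scene','h1');b=shot('top','h2')
def crop(im,p,n,w=60,f=6):
    u,v=p.astype(int);cv2.imwrite(n,cv2.resize(im[max(v-w,0):v+w,max(u-w,0):u+w,::-1],None,fx=f,fy=f,interpolation=cv2.INTER_CUBIC))
P=[.5143,.1279,.055]
crop(a,proj("scene",P),"pics/h1c.png",40,10);crop(b,proj("top",P),"pics/h2c.png",40,10);print(proj("scene",P),proj("top",P))
tips("scene",["tube_front","stub_tip"]);tips("top",["tube_front","stub_tip"])
E
```

```text
time_s: 11.25
tool_pos: [0.3808, 0.1706, 0.1121]
tcp_rot: [0.157, 0.988, -0.001, -0.001]
ft_force: [0.0, -0.3, -0.3]
width: 0.0215
time_s: 11.45
tool_pos: [0.382, 0.1717, 0.1141]
tcp_rot: [0.157, 0.988, 0.001, 0.001]
ft_force: [0.1, 0.4, -0.6]
width: 0.0216
t 11.45 tcp [0.382  0.1717 0.1141] grasp [0.382  0.1717 0.0671] xang 161.94 z [ 0.001  0.001 -1.   ] F [ 0.1   0.41 -0.6 ] M [-0.053  0.009 -0.016] w 0.0216 q [ 0.9   0.15 -0.77  0.   -0.65 -2.78]
[262.24273715 189.94401374] [261.22439628 223.03991702]
scene tube_front [([0.5014, 0.1329, 0.0526], 0.64)]
scene stub_tip [([0.514, 0.1281, 0.0529], 0.72), ([0.5767, 0.1087, 0.0522], 0.7)]
top tube_front [([0.502, 0.1345, 0.0556], 0.78), ([0.6073, 0.0989, 0.0537], 0.4)]
top stub_tip [([0.5095, 0.1268, 0.0576], 0.88)]
```

View pics/h1c.png

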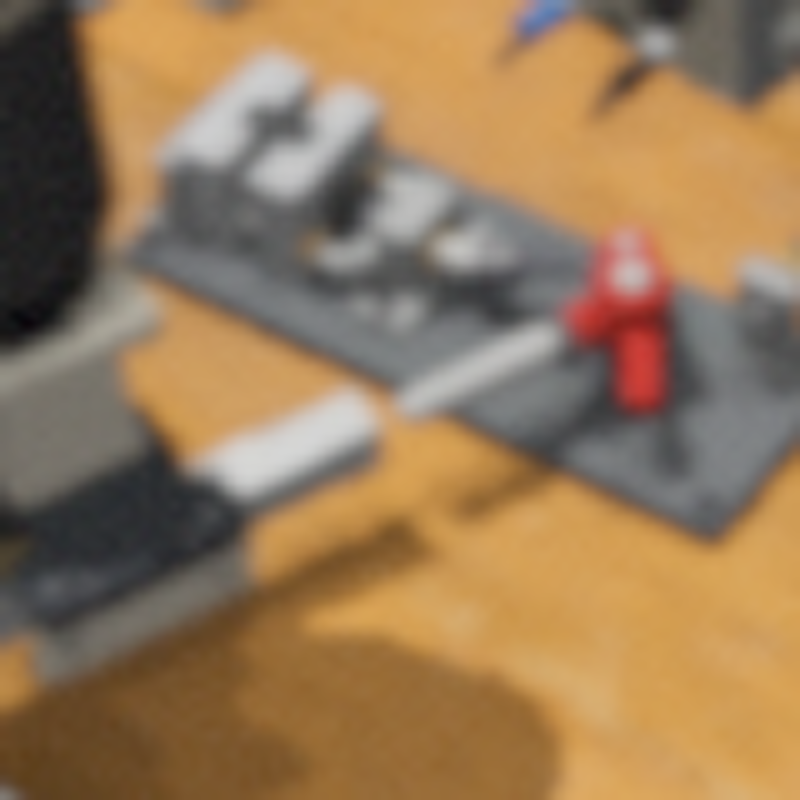

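View pics/h2c.png

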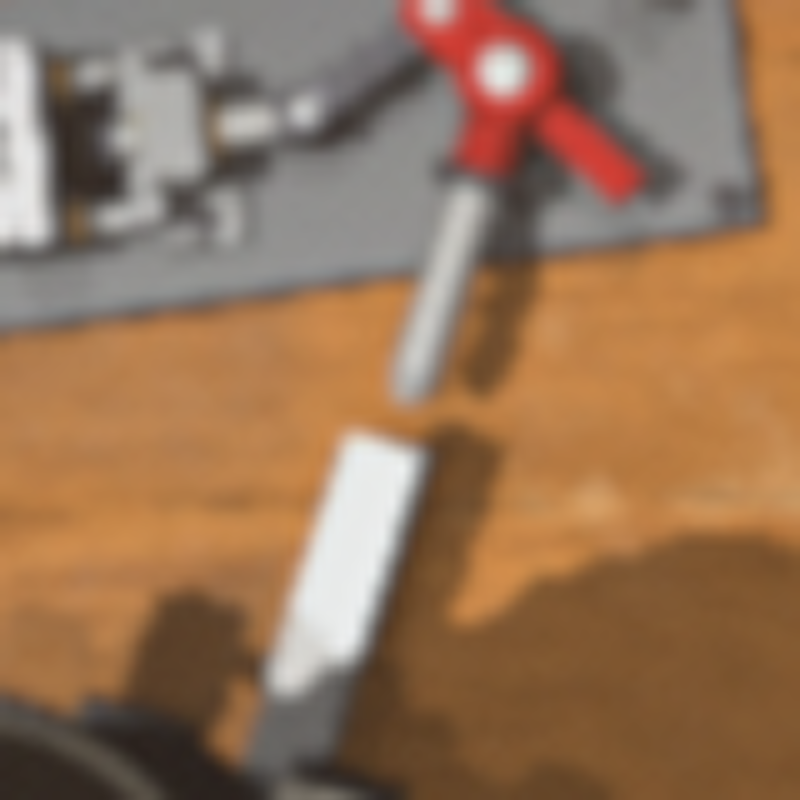

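By eye the top view suggests the tube sits about 1 px (up to 3 mm) to the +y side. I'll measure it properly.

```bash
cat > fit.py <<'E'
from meas import *
def img_lines(name,rows_s,fsL,fsR,rows_t,ftL,ftR,win=3):
    im=cv2.imread(name).astype(float);g=cv2.GaussianBlur(im,(0,0),.6)
    return im
# model-based: render silhouettes of stub & tube; optimise via colour edges -> use projected model overlay
def overlay(cam,name,out,tip,ang,front,tang,off,z=.055,zt=.055,f=10,w=40,tilt=0):
    im=cv2.imread(name);info=cams.camera_info(cam)
    u=np.array([np.cos(ang),np.sin(ang),0]);n=np.array([-u[1],u[0],0]);k=np.array([0,0,1.])
    c=proj(cam,[*tip,z],info).astype(int);o=c-w
    big=cv2.resize(im[o[1]:c[1]+w,o[0]:c[0]+w],None,fx=f,fy=f,interpolation=cv2.INTER_CUBIC)
    def P(p): return tuple(((proj(cam,p,info)-o+.5)*f-.5).round().astype(int).tolist())
    T=np.array([*tip,z])
    cv2.line(big,P(T),P(T-u*.065),(0,255,0),1)
    F=np.array([*front,zt]);ut=np.array([np.cos(tang),np.sin(tang),np.tan(tilt)]);nt=np.array([-ut[1],ut[0],0])
    for a in (-1,1):
        for b in (-1,1):
            q=F+nt*.011*a+k*.011*b
            cv2.line(big,P(q),P(q+ut*.06),(255,0,255),1)
    for (a,b) in (((-1,-1),(-1,1)),((-1,1),(1,1)),((1,1),(1,-1)),((1,-1),(-1,-1))):
        cv2.line(big,P(F+nt*.011*a[0]+k*.011*a[1]),P(F+nt*.011*b[0]+k*.011*b[1]),(255,0,255),1)
    cv2.imwrite(out,big)
E
python3 - <<'E'
from fit import *
t=np.radians(162.1);s=env.state();u=np.array([np.cos(t),np.sin(t)])
front=np.array(s["tool_pos"][:2])-u*.1255
for c,n in (("top","h2"),("scene","h1")):
    overlay(c,f"pics/{n}.png",f"pics/{n}o.png",[.5143,.1279],t,front,t,0,zt=s["tool_pos"][2]-.0585)
E
```

```text
(no output)
```

View pics/h2o.png

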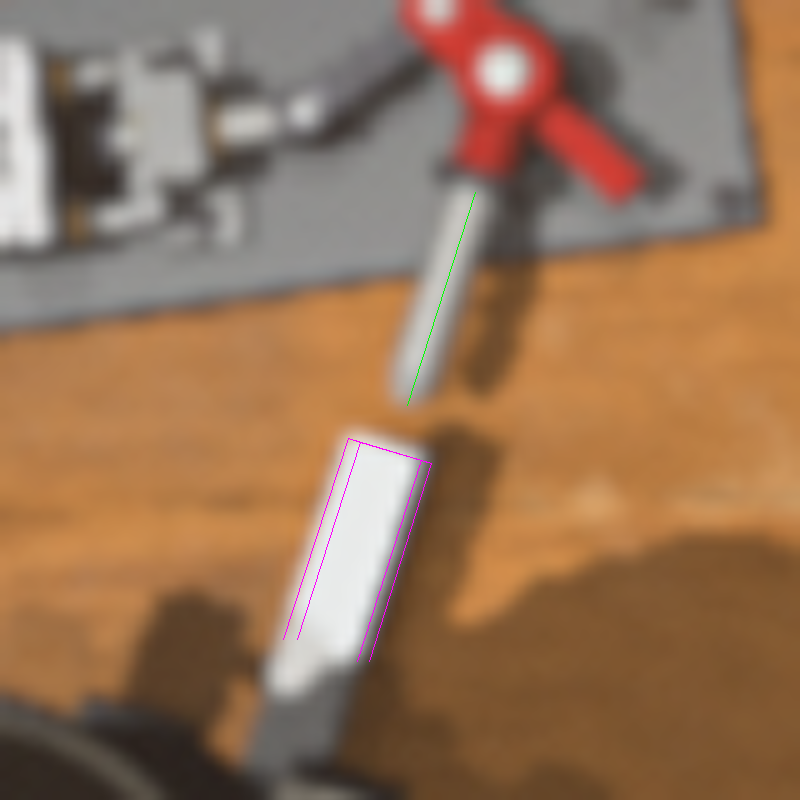

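View pics/h1o.png

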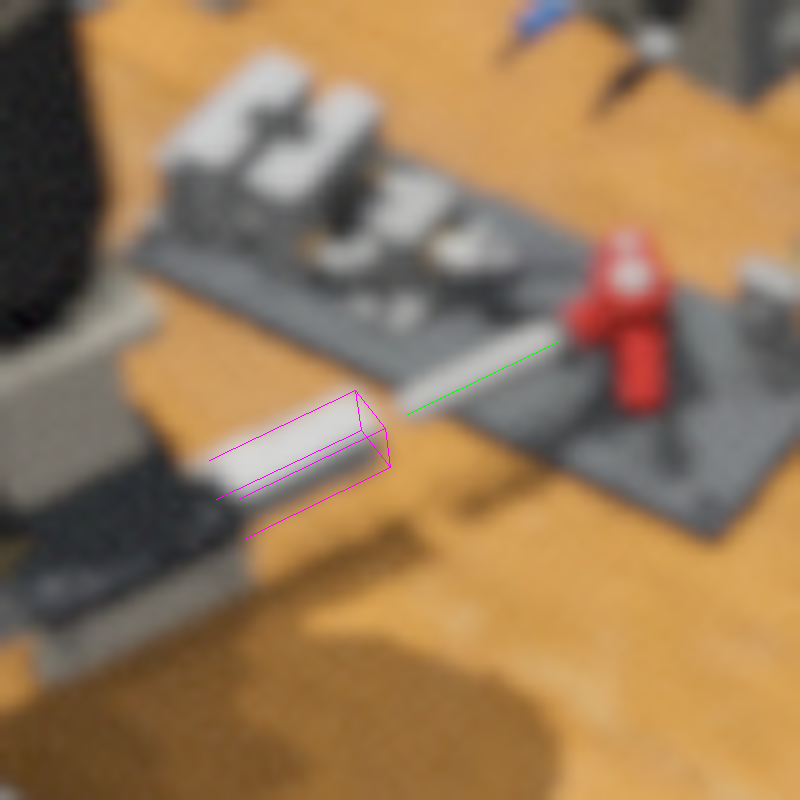

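```bash
cat > prof.py <<'E'
from fit import *
def rect(cam,name,origin,ang,z,smin,smax,lat=.03,step=.0005):
    info=cams.camera_info(cam);im=cv2.imread(name)
    u=np.array([np.cos(ang),np.sin(ang)]);n=np.array([-u[1],u[0]])
    S=np.arange(smin,smax,step);Lq=np.arange(-lat,lat,step)
    mx=np.zeros((len(S),len(Lq)),np.float32);my=mx.copy()
    for i,s in enumerate(S):
        for j,l in enumerate(Lq):
            p=np.array(origin)+u*s+n*l;q=proj(cam,[p[0],p[1],z],info);mx[i,j],my[i,j]=q
    return cv2.remap(im,mx,my,cv2.INTER_CUBIC),S,Lq
E
python3 - <<'E'
from prof import *
t=np.radians(162.1);tip=[.5143,.1279]
a,S,L=rect("top","pics/h2.png",tip,t,.055,-.065,.0);b,S2,L=rect("top","pics/h2.png",tip,t,.066,.0,.06)
cv2.imwrite("pics/h3.png",cv2.resize(np.vstack([b[::-1],a[::-1]]),None,fx=5,fy=2.4))
np.set_printoptions(linewidth=200,suppress=True)
for nm,im,rng in (("stubA",a,(20,60)),("stubB",a,(60,110)),("tubeA",b,(40,70)),("tubeB",b,(70,110))):
    p=im[rng[0]:rng[1]].mean(0);print(nm)
    # blue channel contrasts orange bench
    d=np.gradient(cv2.GaussianBlur(p[:,0].reshape(1,-1),(0,0),2).ravel())
    for k in np.argsort(-np.abs(d)):
        if 1<k<len(d)-2 and abs(d[k])>=abs(d[k-1]) and abs(d[k])>abs(d[k+1]) and abs(d[k])>1: print("   edge",round(L[k]*1000,2),round(d[k],2))
E
```

```text
stubA
   edge 4.5 -7.69
   edge -6.0 5.11
   edge 25.0 1.77
stubB
   edge -7.5 8.64
   edge 4.5 -8.04
   edge 26.0 2.05
tubeA
   edge 11.0 -13.09
   edge -13.0 12.24
tubeB
   edge 11.0 -13.29
   edge -13.0 12.27
```

View pics/h3.png

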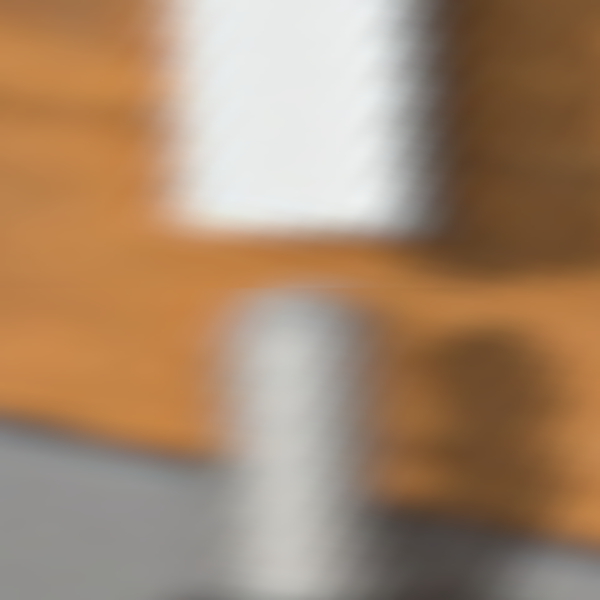

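```bash
cat > perp.py <<'E'
from fit import *
def perp(cam,name,A,Bp,section,sl,half=9):
    """A,Bp axis points; section: list of offset vecs; returns measured & predicted silhouettes (px) perpendicular"""
    info=cams.camera_info(cam);im=cv2.imread(name)
    a,b=proj(cam,A,info),proj(cam,Bp,info);d=(b-a)/np.linalg.norm(b-a);n=np.array([-d[1],d[0]])
    L=np.arange(-half,half+.01,.1);ts=np.linspace(sl[0],sl[1],60)
    mx=np.array([[ (a+(b-a)*t+n*l)[0] for l in L] for t in ts],np.float32);my=np.array([[ (a+(b-a)*t+n*l)[1] for l in L] for t in ts],np.float32)
    r=cv2.remap(im,mx,my,cv2.INTER_CUBIC);p=r.astype(float).mean(0)
    pr=[]
    for o in section:
        q=proj(cam,(np.array(A)+np.array(Bp))/2+o,info);pr.append((q-(a+b)/2)@n)
    return r,L,p,sorted(np.round(pr,2)),n
E
python3 - <<'E'
from perp import *
s=env.state();t=np.radians(162.1);u=np.array([np.cos(t),np.sin(t),0]);nr=np.array([-u[1],u[0],0]);k=np.array([0,0,1.])
tip=np.array([.5143,.1279,.055]);f=np.r_[np.array(s["tool_pos"][:2])-u[:2]*.1255,s["tool_pos"][2]-.0585]
box=[nr*.011*a+k*.011*b for a in(-1,1)for b in(-1,1)];cyl=[.0072*(nr*np.cos(q)+k*np.sin(q)) for q in np.linspace(0,6.28,40)]
for cam,nm in (("scene","h1"),("top","h2")):
  for lab,A,B,sec,sl in (("stub",tip-u*.012,tip-u*.055,cyl,(0,1)),("tube",f+u*.005,f+u*.04,box,(0,1))):
    r,L,p,pr,n=perp(cam,f"pics/{nm}.png",A,B,sec,sl)
    print(cam,lab,"pred",pr[0],pr[-1],pr if lab=="tube" else "","n",n.round(2))
    print("  B:",[int(v) for v in p[::5,0]]);print("  L:",[round(v,1) for v in L[::5]])
    cv2.imwrite(f"pics/i_{cam}_{lab}.png",cv2.resize(r,None,fx=4,fy=4))
  def sh(o): 
    i=cams.camera_info(cam);return (proj(cam,tip+o,i)-proj(cam,tip,i))@n
  print("px per mm lateral",sh(nr*.001),"z",sh(k*.001))
E
cd pics; python3 -c "
import cv2,numpy as np
print([cv2.imread('i_%s.png'%n).shape for n in ('scene_stub','scene_tube')])
cv2.imwrite('i_all.png',np.vstack([cv2.imread('i_%s.png'%n)[:140] for n in ('scene_stub','scene_tube','top_stub','top_tube')]))"
```

```text
scene stub pred -1.95 1.95  n [0.43 0.9 ]
  B: [98, 93, 89, 90, 94, 100, 104, 107, 109, 111, 117, 127, 143, 161, 176, 185, 187, 181, 169, 153, 136, 122, 115, 114, 114, 114, 112, 109, 105, 100, 95, 90, 84, 78, 73, 69, 66]
  L: [np.float64(-9.0), np.float64(-8.5), np.float64(-8.0), np.float64(-7.5), np.float64(-7.0), np.float64(-6.5), np.float64(-6.0), np.float64(-5.5), np.float64(-5.0), np.float64(-4.5), np.float64(-4.0), np.float64(-3.5), np.float64(-3.0), np.float64(-2.5), np.float64(-2.0), np.float64(-1.5), np.float64(-1.0), np.float64(-0.5), np.float64(-0.0), np.float64(0.5), np.float64(1.0), np.float64(1.5), np.float64(2.0), np.float64(2.5), np.float64(3.0), np.float64(3.5), np.float64(4.0), np.float64(4.5), np.float64(5.0), np.float64(5.5), np.float64(6.0), np.float64(6.5), np.float64(7.0), np.float64(7.5), np.float64(8.0), np.float64(8.5), np.float64(9.0)]
scene tube pred -4.25 4.27 [np.float64(-4.25), np.float64(-0.44), np.float64(0.44), np.float64(4.27)] n [-0.43 -0.9 ]
  B: [55, 62, 68, 72, 74, 77, 80, 82, 83, 85, 88, 90, 92, 95, 101, 114, 135, 160, 182, 197, 206, 210, 211, 
[... 1985 characters left out ...]
loat64(-8.0), np.float64(-7.5), np.float64(-7.0), np.float64(-6.5), np.float64(-6.0), np.float64(-5.5), np.float64(-5.0), np.float64(-4.5), np.float64(-4.0), np.float64(-3.5), np.float64(-3.0), np.float64(-2.5), np.float64(-2.0), np.float64(-1.5), np.float64(-1.0), np.float64(-0.5), np.float64(-0.0), np.float64(0.5), np.float64(1.0), np.float64(1.5), np.float64(2.0), np.float64(2.5), np.float64(3.0), np.float64(3.5), np.float64(4.0), np.float64(4.5), np.float64(5.0), np.float64(5.5), np.float64(6.0), np.float64(6.5), np.float64(7.0), np.float64(7.5), np.float64(8.0), np.float64(8.5), np.float64(9.0)]
px per mm lateral -0.34292393976045354 z 0.053420263955559925
[(240, 724, 3), (240, 724, 3)]
```

View pics/i_all.png

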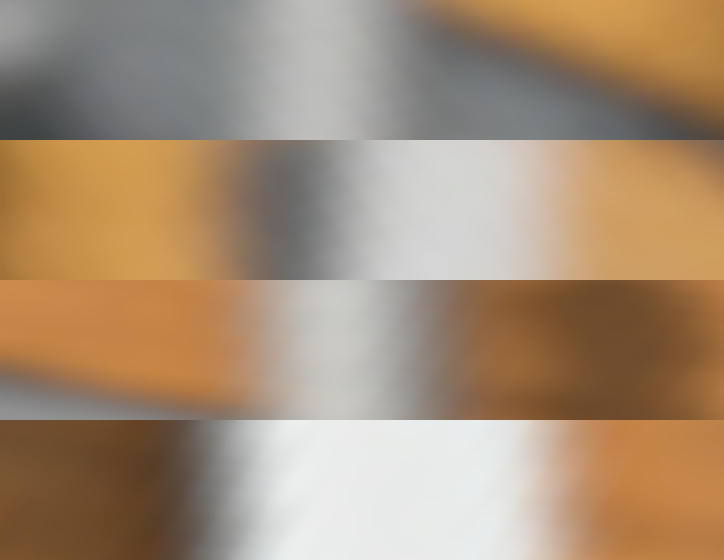

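The tube is well aligned: about +0.9 mm of lateral correction is needed and the height is right. I'll insert slowly while watching the force.

```bash
python3 -m crank '[[[0.0025,-0.0019,0,0,0,0,0.1],[0.0055,-0.0028,0,0,0,0,0.1],[0.0084,-0.0037,0,0,0,0,0.1],[0.0112,-0.0046,0,0,0,0,0.1],[0.0141,-0.0055,0,0,0,0,0.1],[0.0169,-0.0065,0,0,0,0,0.1],[0.0198,-0.0074,0,0,0,0,0.1],[0.0226,-0.0083,0,0,0,0,0.1],[0.0226,-0.0083,0,0,0,0,0.1]]]'; python3 -c "
from h import *
st()"
```

```text
time_s: 12.65
tool_pos: [0.4044, 0.1629, 0.1131]
tcp_rot: [0.157, 0.988, 0.0, 0.0]
ft_force: [-0.2, -1.1, -0.9]
width: 0.0218
t 12.65 tcp [0.4044 0.1629 0.1131] grasp [0.4044 0.1629 0.0661] xang 161.92 z [ 0.  0. -1.] F [-0.2  -1.13 -0.93] M [-0.027 -0.001  0.046] w 0.0218 q [ 0.84  0.18 -0.73  0.   -0.66 -2.72]
```

```bash
python3 -m crank '[[[0.0029,-0.0009,0,0,0,0,0.1],[0.0057,-0.0018,0,0,0,0,0.1],[0.0086,-0.0028,0,0,0,0,0.1],[0.0114,-0.0037,0,0,0,0,0.1],[0.0143,-0.0046,0,0,0,0,0.1],[0.0171,-0.0055,0,0,0,0,0.1]]]'; python3 -c "
from h import *
st();b=shot('top','j1');s=env.state()
u,v=proj('top',[.5143,.1279,.055]).astype(int);w=40
cv2.imwrite('pics/j1c.png',cv2.resize(b[v-w:v+w,u-w:u+w,::-1],None,fx=8,fy=8,interpolation=cv2.INTER_CUBIC))"
```

```text
time_s: 13.25
tool_pos: [0.4215, 0.1574, 0.1131]
tcp_rot: [0.157, 0.988, -0.0, -0.0]
ft_force: [0.9, 0.3, -0.9]
width: 0.0217
t 13.25 tcp [0.4215 0.1574 0.1131] grasp [0.4215 0.1574 0.0661] xang 161.94 z [-0. -0. -1.] F [ 0.9  0.3 -0.9] M [-0.065  0.068 -0.022] w 0.0217 q [ 0.8   0.2  -0.7  -0.   -0.67 -2.68]
```

View pics/j1c.png

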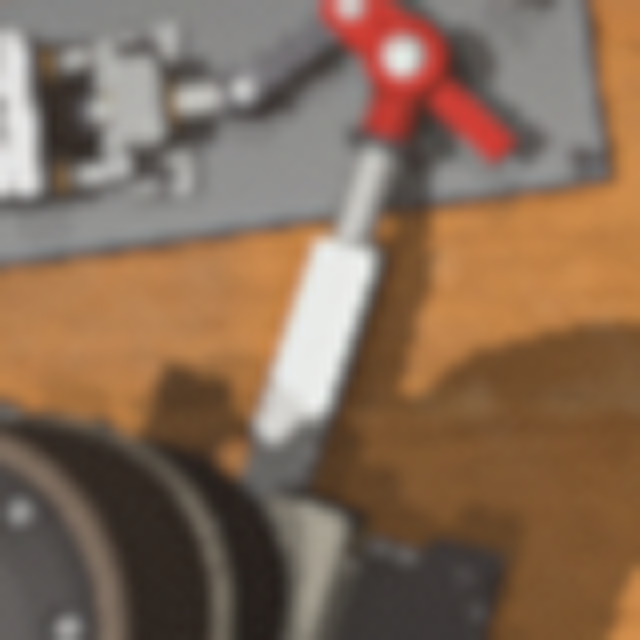

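The tube is on the stub without force, about 38 mm from the collar.

```bash
python3 -m crank '[[[0.0029,-0.0009,0,0,0,0,0.1],[0.0067,-0.0022,0,0,0,0,0.1],[0.0105,-0.0034,0,0,0,0,0.1],[0.0143,-0.0046,0,0,0,0,0.1],[0.0181,-0.0058,0,0,0,0,0.1],[0.0219,-0.0071,0,0,0,0,0.1],[0.0257,-0.0083,0,0,0,0,0.1],[0.0285,-0.0092,0,0,0,0,0.1],[0.0304,-0.0098,0,0,0,0,0.1]]]'; python3 -c "
from h import *
st()"
```

```text
time_s: 14.2
tool_pos: [0.4519, 0.1475, 0.1131]
tcp_rot: [0.157, 0.988, -0.0, -0.0]
ft_force: [0.9, 0.6, -1.5]
width: 0.0219
t 14.2 tcp [0.4519 0.1475 0.1131] grasp [0.4519 0.1475 0.0661] xang 161.93 z [-0. -0. -1.] F [ 0.94  0.59 -1.52] M [-0.022  0.011 -0.023] w 0.0219 q [ 0.73  0.24 -0.65 -0.   -0.69 -2.62]
```

```bash
python3 -m crank '[[[0.0010,-0.0003,0,0,0,0,0.1],[0.0019,-0.0006,0,0,0,0,0.1],[0.0029,-0.0009,0,0,0,0,0.1],[0.0029,-0.0009,0,0,0,0,0.1]]]'
python3 -m crank '[[[0.0010,-0.0003,0,0,0,0,0.1],[0.0014,-0.0005,0,0,0,0,0.1],[0.0014,-0.0005,0,0,0,0,0.1]]]'
python3 -c "
from h import *
st();b=shot('top','k1');s=env.state()
u,v=proj('top',[.5143,.1279,.055]).astype(int);w=40
cv2.imwrite('pics/k1c.png',cv2.resize(b[v-w:v+w,u-w:u+w,::-1],None,fx=8,fy=8,interpolation=cv2.INTER_CUBIC));tips('top',['pivot','tube_front','stub_collar'])"
```

```text
time_s: 14.6
tool_pos: [0.4545, 0.1468, 0.1132]
tcp_rot: [0.157, 0.988, 0.0, 0.0]
ft_force: [0.6, 0.6, -0.5]
width: 0.0218
time_s: 14.9
tool_pos: [0.4557, 0.1463, 0.1131]
tcp_rot: [0.157, 0.988, -0.0, -0.0]
ft_force: [-1.4, 0.8, -0.6]
width: 0.0217
t 14.9 tcp [0.4557 0.1463 0.1131] grasp [0.4557 0.1463 0.0661] xang 161.94 z [-0. -0. -1.] F [-1.37  0.83 -0.63] M [0.272 0.519 0.056] w 0.0217 q [ 0.72  0.24 -0.64 -0.   -0.69 -2.61]
top pivot [([0.6068, 0.0971, 0.0541], 0.63)]
top tube_front [([0.7311, -0.0611, -0.0005], 0.69), ([0.5774, 0.1064, 0.0539], 0.62)]
top stub_collar [([0.5727, 0.1095, 0.0561], 0.54), ([0.3927, 0.1667, 0.0561], 0.32)]
```

View pics/k1c.png

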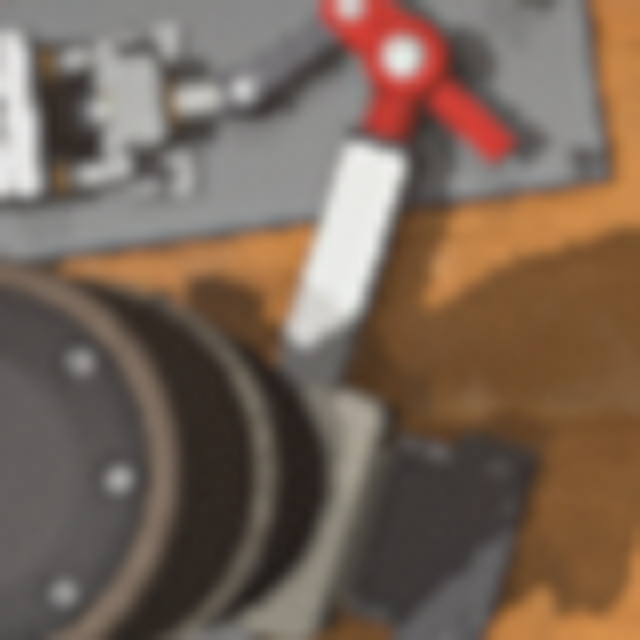

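The moment change is consistent with about 5 N of outward axial push, so the tube is at the collar. With r = 160.5 mm, the pivot comes out at (0.608,0.097), matching the finder. I'll work out the arc, backing off 3 mm to avoid jamming.

Run:
```python
import numpy as np
C=np.array([.6084,.0970]);r=.1632
def T(p,rr=r):
    a=np.radians(162.1)+p;return C+rr*np.array([np.cos(a),np.sin(a)])
s=T(0,.1605)
for p in np.arange(0,.51,.05): print("A",round(p,2),(T(p)-s).round(4))
s=T(.5)
for p in np.arange(.5,.86,.03): print("B",round(p-.5,2),(T(p)-s).round(4))
```

```text
A 0.0 [-0.0026  0.0008]
A 0.05 [-0.0049 -0.007 ]
A 0.1 [-0.0068 -0.0149]
A 0.15 [-0.0083 -0.0229]
A 0.2 [-0.0094 -0.031 ]
A 0.25 [-0.0102 -0.0392]
A 0.3 [-0.0105 -0.0473]
A 0.35 [-0.0104 -0.0555]
A 0.4 [-0.0098 -0.0636]
A 0.45 [-0.0089 -0.0717]
A 0.5 [-0.0076 -0.0798]
B 0.0 [0. 0.]
B 0.03 [ 0.001  -0.0048]
B 0.06 [ 0.0021 -0.0096]
B 0.09 [ 0.0034 -0.0143]
B 0.12 [ 0.0048 -0.019 ]
B 0.15 [ 0.0063 -0.0236]
B 0.18 [ 0.008  -0.0282]
B 0.21 [ 0.0099 -0.0328]
B 0.24 [ 0.0118 -0.0372]
B 0.27 [ 0.0139 -0.0417]
B 0.3 [ 0.0162 -0.046 ]
B 0.33 [ 0.0185 -0.0503]
```

First half of the light stretch, then a check.

```bash
python3 -m crank '[[[-0.0026,0.0008,0,0,0,0,0.1],[-0.0038,-0.0031,0,0,0,0.025,0.1],[-0.0049,-0.0070,0,0,0,0.05,0.1],[-0.0068,-0.0149,0,0,0,0.1,0.1],[-0.0083,-0.0229,0,0,0,0.15,0.1],[-0.0094,-0.0310,0,0,0,0.2,0.1],[-0.0102,-0.0392,0,0,0,0.25,0.1],[-0.0105,-0.0473,0,0,0,0.3,0.1],[-0.0105,-0.0473,0,0,0,0.3,0.1]]]'
python3 -c "
from h import *
st();b=shot('top','l1')
u,v=proj('top',[.54,.09,.055]).astype(int);w=40
cv2.imwrite('pics/l1c.png',cv2.resize(b[v-w:v+w,u-w:u+w,::-1],None,fx=8,fy=8,interpolation=cv2.INTER_CUBIC))"
```

```text
time_s: 16.0
tool_pos: [0.4455, 0.0987, 0.1134]
tcp_rot: [0.007, 1.0, 0.0, 0.0]
ft_force: [-1.3, 1.3, -1.1]
width: 0.022
t 16.0 tcp [0.4455 0.0987 0.1134] grasp [0.4455 0.0987 0.0664] xang 179.22 z [ 0.001  0.001 -1.   ] F [-1.35  1.34 -1.12] M [0.683 0.318 0.186] w 0.022 q [ 0.65  0.21 -0.69 -0.   -0.67 -2.24]
```

View pics/l1c.png

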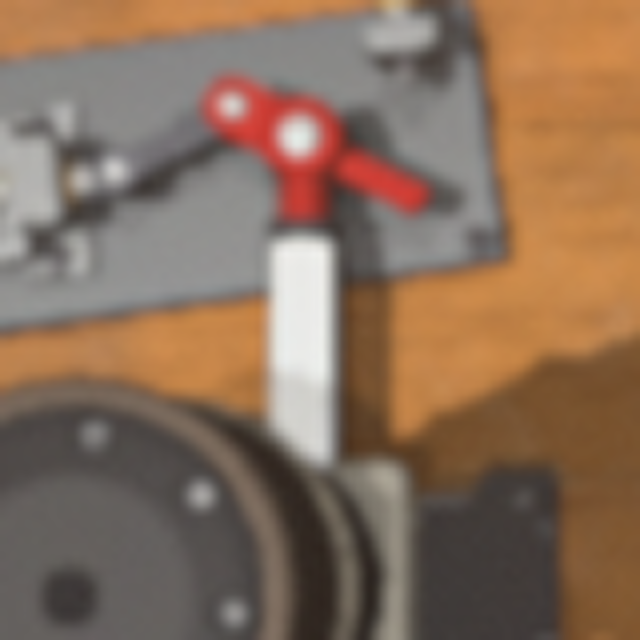

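The handle follows (about 0.3 rad) and the gap to the collar is small. Continuing.

```bash
python3 -m crank '[[[0.0001,-0.0082,0,0,0,0.05,0.1],[0.0007,-0.0163,0,0,0,0.1,0.1],[0.0016,-0.0244,0,0,0,0.15,0.1],[0.0029,-0.0325,0,0,0,0.2,0.1],[0.0039,-0.0373,0,0,0,0.23,0.1],[0.0050,-0.0421,0,0,0,0.26,0.1],[0.0063,-0.0468,0,0,0,0.29,0.1],[0.0077,-0.0515,0,0,0,0.32,0.1],[0.0092,-0.0561,0,0,0,0.35,0.1]]]'
python3 -c "
from h import *
s=st();C=np.array([.6084,.0970]);d=s['tool_pos'][:2]-C;print('r',np.hypot(*d),'phi',np.arctan2(d[1],d[0])%6.2832-np.radians(162.1))"
```

```text
time_s: 16.95
tool_pos: [0.4548, 0.0439, 0.1132]
tcp_rot: [-0.167, 0.986, 0.001, 0.0]
ft_force: [-4.5, 10.2, -1.0]
width: 0.0219
t 16.95 tcp [0.4548 0.0439 0.1132] grasp [0.4548 0.0439 0.0662] xang -160.75 z [ 0.001  0.001 -1.   ] F [-4.52 10.19 -1.04] M [3.755 1.433 0.676] w 0.0219 q [ 0.53  0.21 -0.69 -0.   -0.68 -1.76]
r 0.16251507979426225 phi 0.6453846747448839
```

```bash
python3 -m crank '[[[0.0017,-0.0046,0,0,0,0.03,0.1],[0.0036,-0.0092,0,0,0,0.06,0.1],[0.0055,-0.0136,0,0,0,0.09,0.1],[0.0076,-0.0181,0,0,0,0.12,0.1],[0.0099,-0.0224,0,0,0,0.15,0.1],[0.0122,-0.0267,0,0,0,0.18,0.1],[0.0122,-0.0267,0,0,0,0.18,0.1]]]'
cat > ph.py <<'E'
from h import *
s=st();C=np.array([.6084,.0970]);d=s['tool_pos'][:2]-C;th=np.arctan2(d[1],d[0]);print('r',np.hypot(*d),'phi',th%6.2832-np.radians(162.1),'Ft(resist)',-(np.array(s['ft_force'][:2])@[-np.sin(th),np.cos(th)]),'Mt',np.array(s['moment'][:2])@[np.cos(th),np.sin(th)])
E
python3 ph.py
python3 - <<'E'
import numpy as np
C=np.array([.6084,.0970]);r=.1632
def T(p,rr=r):
    a=np.radians(162.1)+p;return C+rr*np.array([np.cos(a),np.sin(a)])
for b in (.83,.91,.97):
  for p in np.arange(0,.181,.02): print(b,round(p,2),(T(b+p)-T(b)).round(4))
E
```

```text
time_s: 17.65
tool_pos: [0.4669, 0.0168, 0.1131]
tcp_rot: [-0.255, 0.967, 0.0, 0.0]
ft_force: [-2.8, 7.2, -0.1]
width: 0.0217
t 17.65 tcp [0.4669 0.0168 0.1131] grasp [0.4669 0.0168 0.0661] xang -150.47 z [-0.     0.001 -1.   ] F [-2.83  7.24 -0.13] M [2.675 0.952 0.552] w 0.0217 q [ 0.46  0.22 -0.66 -0.   -0.68 -1.51]
r 0.16268600240736228 phi 0.828189526120001 Ft(resist) 7.698844954498411 Mt -2.7964018625064786
0.83 0.0 [0. 0.]
0.83 0.02 [ 0.0016 -0.0028]
0.83 0.04 [ 0.0033 -0.0056]
0.83 0.06 [ 0.0051 -0.0084]
0.83 0.08 [ 0.0069 -0.0111]
0.83 0.1 [ 0.0088 -0.0138]
0.83 0.12 [ 0.0107 -0.0164]
0.83 0.14 [ 0.0127 -0.019 ]
0.83 0.16 [ 0.0147 -0.0216]
0.83 0.18 [ 0.0167 -0.0241]
0.91 0.0 [0. 0.]
0.91 0.02 [ 0.0019 -0.0027]
0.91 0.04 [ 0.0038 -0.0053]
0.91 0.06 [ 0.0057 -0.0079]
0.91 0.08 [ 0.0078 -0.0105]
0.91 0.1 [ 0.0098 -0.013 ]
0.91 0.12 [ 0.012  -0.0155]
0.91 0.14 [ 0.0141 -0.0179]
0.91 0.16 [ 0.0164 -0.0203]
0.91 0.18 [ 0.0186 -0.0227]
0.97 0.0 [0. 0.]
0.97 0.02 [ 0.002  -0.0026]
0.97 0.04 [ 0.0041 -0.0051]
0.97 0.06 [ 0.0062 -0.0076]
0.97 0.08 [ 0.0084 -0.01  ]
0.97 0.1 [ 0.0106 -0.0124]
0.97 0.12 [ 0.0129 -0.0147]
0.97 0.14 [ 0.0152 -0.017 ]
0.97 0.16 [ 0.0175 -0.0193]
0.97 0.18 [ 0.0199 -0.0215]
```

```bash
python3 -m crank '[[[0.0016,-0.0028,0,0,0,0.02,0.1],[0.0033,-0.0056,0,0,0,0.04,0.1],[0.0051,-0.0084,0,0,0,0.06,0.1],[0.0069,-0.0111,0,0,0,0.08,0.1],[0.0069,-0.0111,0,0,0,0.08,0.1]]]'; python3 ph.py
```

```text
time_s: 18.15
tool_pos: [0.4739, 0.0052, 0.1132]
tcp_rot: [-0.293, 0.956, -0.0, -0.0]
ft_force: [-1.2, 1.5, -1.3]
width: 0.0216
t 18.15 tcp [0.4739 0.0052 0.1132] grasp [0.4739 0.0052 0.0662] xang -145.94 z [-0. -0. -1.] F [-1.16  1.53 -1.31] M [0.768 0.154 0.192] w 0.0216 q [ 0.43  0.23 -0.65  0.   -0.69 -1.4 ]
r 0.162892577525892 phi 0.9113725440971336 Ft(resist) 1.9220756791924 Mt -0.7210331296002245
```

Near the dead point. I'll creep on in small steps.

```bash
python3 -m crank '[[[0.0010,-0.0013,0,0,0,0.01,0.1],[0.0019,-0.0027,0,0,0,0.02,0.1],[0.0029,-0.0040,0,0,0,0.03,0.1]]]'; python3 ph.py;  python3 -m crank '[[[0.0010,-0.0013,0,0,0,0.01,0.1],[0.0019,-0.0026,0,0,0,0.02,0.1]]]'; python3 ph.py
```

```text
time_s: 18.45
tool_pos: [0.4766, 0.0008, 0.1132]
tcp_rot: [-0.308, 0.952, -0.0, -0.0]
ft_force: [-0.1, 0.1, -0.7]
width: 0.022
t 18.45 tcp [0.4766 0.0008 0.1132] grasp [0.4766 0.0008 0.0662] xang -144.18 z [-0. -0. -1.] F [-0.09  0.13 -0.72] M [0.131 0.119 0.094] w 0.022 q [ 0.42  0.24 -0.64  0.   -0.69 -1.36]
r 0.16316769609810655 phi 0.9427472112424029 Ft(resist) 0.16287174602577897 Mt -0.17548249910250371
time_s: 18.65
tool_pos: [0.4786, -0.0019, 0.1131]
tcp_rot: [-0.317, 0.948, -0.0, -0.0]
ft_force: [1.0, -2.2, -2.1]
width: 0.0219
t 18.65 tcp [ 0.4786 -0.0019  0.1131] grasp [ 0.4786 -0.0019  0.0661] xang -143.03 z [ 0. -0. -1.] F [ 1.05 -2.15 -2.13] M [-0.773 -0.483 -0.132] w 0.0219 q [ 0.41  0.24 -0.64  0.   -0.69 -1.33]
r 0.16315774039385092 phi 0.9636052577795642 Ft(resist) -2.349161536129656 Mt 0.907496938634855
```

Past the dead point, the clamp now pulls and I'm holding it back. From here I go in single small steps, checking for the stop.

```bash
for i in 1; do python3 -m crank '[[[0.0010,-0.0013,0,0,0,0.01,0.1]]]' >/dev/null; python3 ph.py | tail -1;python3 -m crank '[[[0.0010,-0.0013,0,0,0,0.01,0.1]]]' >/dev/null; python3 ph.py | tail -1; python3 -m crank '[[[0.0010,-0.0012,0,0,0,0.01,0.1]]]' >/dev/null; python3 ph.py | tail -1; done
```

```text
r 0.16314313512041365 phi 0.9743352814102786 Ft(resist) -2.86798738166262 Mt 1.2470771340417175
r 0.16312313455703636 phi 0.9844606596654604 Ft(resist) -3.772375349681855 Mt 1.4123030006630848
r 0.16309428782060872 phi 0.9936061995657992 Ft(resist) -5.5361160538001535 Mt 1.5711845304481808
```

```bash
cat > chk.py <<'E'
from ph import *
import sys
Mt=np.array(s['moment'][:2])@[np.cos(th),np.sin(th)]
sys.exit(0 if Mt>1.0 else 1)
E
C(){ python3 chk.py | tail -1; return ${PIPESTATUS[0]}; }
python3 -m crank '[[[0.0011,-0.0012,0,0,0,0.01,0.1]]]' >/dev/null; C && python3 -m crank '[[[0.0011,-0.0012,0,0,0,0.01,0.1]]]' >/dev/null && C && python3 -m crank '[[[0.0011,-0.0012,0,0,0,0.01,0.1]]]' >/dev/null && C && python3 -m crank '[[[0.0011,-0.0012,0,0,0,0.01,0.1]]]' >/dev/null && C && python3 -m crank '[[[0.0011,-0.0012,0,0,0,0.01,0.1]]]' >/dev/null && C; python3 ph.py
```

```text
r 0.16305879549132382 phi 1.003307182108558 Ft(resist) -4.9016707039316945 Mt 1.8071976803908851
r 0.16304968713863224 phi 1.0129200202843238 Ft(resist) -5.012030512837173 Mt 1.9577105199631157
r 0.16300801680257335 phi 1.023033628568418 Ft(resist) -5.214468247830516 Mt 2.080004741557997
r 0.16299724443884672 phi 1.0331179652864884 Ft(resist) -5.783588321462303 Mt 2.1321630449902695
r 0.16296498689606356 phi 1.0432957760052277 Ft(resist) -6.961541782452364 Mt 2.2103964462633408
t 19.45 tcp [ 0.4871 -0.0118  0.1132] grasp [ 0.487  -0.0118  0.0662] xang -138.44 z [-0. -0. -1.] F [ 3.02 -6.64 -1.03] M [-2.212 -0.844 -0.391] w 0.0216 q [ 0.38  0.25 -0.62  0.   -0.7  -1.23]
r 0.16296498689606356 phi 1.0432957760052277 Ft(resist) -6.961541782452364 Mt 2.2103964462633408
```

```bash
sed -i 's/Mt>1.0/Mt>1.5/' chk.py
C(){ python3 chk.py | tail -1; return ${PIPESTATUS[0]}; }
python3 -m crank '[[[0.0011,-0.0012,0,0,0,0.01,0.1]]]' >/dev/null; C && python3 -m crank '[[[0.0011,-0.0012,0,0,0,0.01,0.1]]]' >/dev/null && C && python3 -m crank '[[[0.0011,-0.0012,0,0,0,0.01,0.1]]]' >/dev/null && C && python3 -m crank '[[[0.0011,-0.0012,0,0,0,0.01,0.1]]]' >/dev/null && C && python3 -m crank '[[[0.0011,-0.0012,0,0,0,0.01,0.1]]]' >/dev/null && C && python3 -m crank '[[[0.0012,-0.0011,0,0,0,0.01,0.1]]]' >/dev/null && C && python3 -m crank '[[[0.0012,-0.0011,0,0,0,0.01,0.1]]]' >/dev/null && C; python3 ph.py
```

```text
r 0.16301383564857963 phi 1.0533400070120997 Ft(resist) -6.046162467084996 Mt 2.262492937547888
r 0.1629834020356123 phi 1.0635789143446726 Ft(resist) -6.811286125336719 Mt 2.337882717944814
r 0.16299190737817065 phi 1.0737179989125782 Ft(resist) -6.774911903374778 Mt 2.3810660830070884
r 0.16300251232467303 phi 1.083885861618044 Ft(resist) -6.45228070215555 Mt 2.3535624456585746
r 0.16300247968208834 phi 1.0941376008264245 Ft(resist) -6.521195077010481 Mt 2.3594956374619427
r 0.16300801846336058 phi 1.1041162694946491 Ft(resist) -6.278618397322342 Mt 2.4583237428466567
r 0.16298186803414383 phi 1.1138868684211607 Ft(resist) -6.168983117671886 Mt 2.4141164828107473
t 20.15 tcp [ 0.495  -0.0201  0.1132] grasp [ 0.495  -0.0201  0.0662] xang -134.42 z [-0.    -0.001 -1.   ] F [ 2.   -6.8  -0.98] M [-2.499 -0.941 -0.351] w 0.0218 q [ 0.36  0.26 -0.6   0.   -0.7  -1.13]
r 0.16298186803414383 phi 1.1138868684211607 Ft(resist) -6.168983117671886 Mt 2.4141164828107473
```

```bash
C(){ python3 chk.py | tail -1; return ${PIPESTATUS[0]}; }
python3 -m crank '[[[0.0012,-0.0011,0,0,0,0.01,0.1]]]' >/dev/null; C && python3 -m crank '[[[0.0012,-0.0011,0,0,0,0.01,0.1]]]' >/dev/null && C && python3 -m crank '[[[0.0012,-0.0011,0,0,0,0.01,0.1]]]' >/dev/null && C && python3 -m crank '[[[0.0012,-0.0011,0,0,0,0.01,0.1]]]' >/dev/null && C && python3 -m crank '[[[0.0012,-0.0011,0,0,0,0.01,0.1]]]' >/dev/null && C && python3 -m crank '[[[0.0012,-0.0011,0,0,0,0.01,0.1]]]' >/dev/null && C && python3 -m crank '[[[0.0012,-0.0011,0,0,0,0.01,0.1]]]' >/dev/null && C; python3 ph.py
```

```text
r 0.1629705548565064 phi 1.123987017924843 Ft(resist) -6.114922107245013 Mt 2.4074543407286826
r 0.16292929602522105 phi 1.1340903136899887 Ft(resist) -7.099011365375584 Mt 2.330608507703235
r 0.1629502860979522 phi 1.1440565808384053 Ft(resist) -5.9911966333661235 Mt 2.3370082332712445
r 0.16293501466442165 phi 1.1540621737383239 Ft(resist) -6.114140562803189 Mt 2.318627022572685
r 0.16294098128792717 phi 1.1638821993609643 Ft(resist) -5.644193151321501 Mt 1.9835933614287027
r 0.16296540037717014 phi 1.1730411850824574 Ft(resist) -3.9020200741906987 Mt 1.4373996227092256
t 20.75 tcp [ 0.5022 -0.0266  0.1132] grasp [ 0.5021 -0.0266  0.0662] xang -130.99 z [-0. -0. -1.] F [ 1.83 -3.85 -2.12] M [-1.588 -0.53  -0.245] w 0.0218 q [ 0.34  0.28 -0.59  0.   -0.71 -1.05]
r 0.16296540037717014 phi 1.1730411850824574 Ft(resist) -3.9020200741906987 Mt 1.4373996227092256
```

The holding force is dropping, so the stop is being felt. Half-steps now.

```bash
python3 -m crank '[[[0.0006,-0.0005,0,0,0,0.005,0.1]]]' >/dev/null; python3 ph.py|tail -1;  python3 -m crank '[[[0,0,0,0,0,0,0.1]]]' >/dev/null; python3 ph.py|tail -1
python3 -c "
from h import *
b=shot('top','m1')
u,v=proj('top',[.58,.06,.055]).astype(int);w=40
cv2.imwrite('pics/m1c.png',cv2.resize(b[v-w:v+w,u-w:u+w,::-1],None,fx=8,fy=8,interpolation=cv2.INTER_CUBIC))"
```

```text
r 0.1630127037309011 phi 1.177040288181514 Ft(resist) -3.7317054088233657 Mt 1.152909615019379
r 0.16283929708742872 phi 1.1766105723367808 Ft(resist) -3.151689169355484 Mt 1.455766660273977
```

View pics/m1c.png

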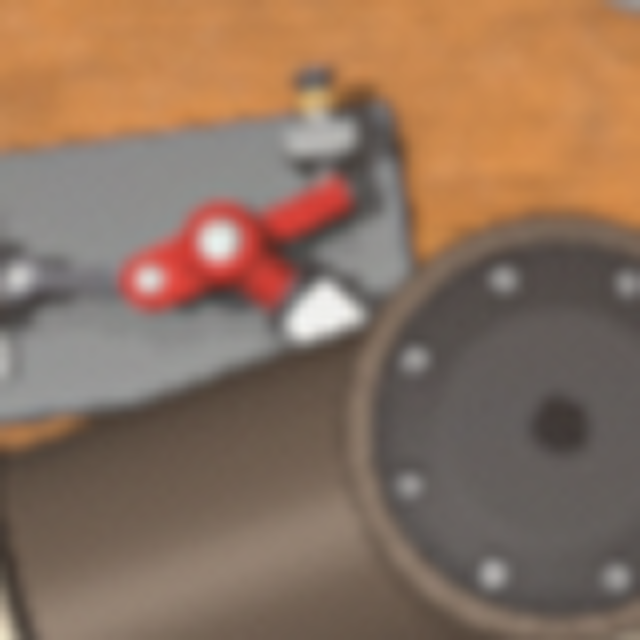

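The lug is at the stop screw. I'll ease off the remaining holding force.

```bash
sed -i 's/Mt>1.5/Mt>0.6/' chk.py
C(){ python3 chk.py | tail -1; return ${PIPESTATUS[0]}; }
python3 -m crank '[[[0.0006,-0.0005,0,0,0,0.005,0.1]]]' >/dev/null; C && python3 -m crank '[[[0.0006,-0.0005,0,0,0,0.005,0.1]]]' >/dev/null && C &&  python3 -m crank '[[[0.0006,-0.0005,0,0,0,0.005,0.1]]]' >/dev/null && C ; python3 -m crank '[[[0,0,0,0,0,0,0.1]]]' >/dev/null; python3 ph.py
```

```text
r 0.16275393828820622 phi 1.1803249506849118 Ft(resist) -3.383660649070137 Mt 1.0448773336805552
r 0.162592660998361 phi 1.1847537396165544 Ft(resist) -1.6742391002587034 Mt 0.6279303895519845
r 0.1625152320801201 phi 1.1894297861503995 Ft(resist) -0.834336460449584 Mt 0.2031572745974342
t 21.4 tcp [ 0.5046 -0.0279  0.1131] grasp [ 0.5046 -0.0279  0.0661] xang -129.85 z [ 0.  0. -1.] F [-0.58 -1.29 -1.96] M [-0.301 -0.128 -0.035] w 0.0218 q [ 0.33  0.28 -0.58 -0.   -0.71 -1.03]
r 0.16242865100037635 phi 1.1896688694522233 Ft(resist) -0.37931147915707425 Mt 0.29092257630311386
```

The force is now about zero, the clamp presses the stop by itself, and the step-2 condition has had time to hold. I'll draw the tube off along the stub axis (about 229.3°).

```bash
python3 -m crank '[[[0,0,0,0,0,0,0.1],[0,0,0,0,0,0,0.1],[-0.0013,-0.0015,0,0,0,0,0.1],[-0.0033,-0.0038,0,0,0,0,0.1],[-0.0065,-0.0076,0,0,0,0,0.1],[-0.0098,-0.0114,0,0,0,0,0.1],[-0.0130,-0.0152,0,0,0,0,0.1]]]'; python3 ph.py
```

```text
time_s: 22.1
tool_pos: [0.4912, -0.0437, 0.1132]
tcp_rot: [-0.423, 0.906, -0.0, 0.0]
ft_force: [2.0, -0.1, -0.7]
width: 0.0215
t 22.1 tcp [ 0.4912 -0.0437  0.1132] grasp [ 0.4912 -0.0437  0.0662] xang -129.89 z [ 0.  0. -1.] F [ 1.97 -0.12 -0.65] M [-0.026 -0.267 -0.067] w 0.0215 q [ 0.31  0.26 -0.61 -0.   -0.7  -1.01]
r 0.18315540827138616 phi 1.1888030315114158 Ft(resist) -1.587785489539099 Mt 0.22223987706441137
```

Clean. Continuing out.

```bash
python3 -m crank '[[[-0.0033,-0.0038,0,0,0,0,0.1],[-0.0065,-0.0076,0,0,0,0,0.1],[-0.0098,-0.0114,0,0,0,0,0.1],[-0.0130,-0.0152,0,0,0,0,0.1],[-0.0163,-0.0190,0,0,0,0,0.1],[-0.0196,-0.0227,0,0,0,0,0.1]]]'; python3 ph.py; python3 -m crank '[[[-0.0033,-0.0038,0,0,0,0,0.1],[-0.0065,-0.0076,0,0,0,0,0.1],[-0.0098,-0.0114,0,0,0,0,0.1],[-0.0130,-0.0152,0,0,0,0,0.1],[-0.0163,-0.0190,0,0,0,0,0.1],[-0.0196,-0.0227,0,0,0,0,0.1]]]'; python3 ph.py; python3 -c "
from h import *
b=shot('top','n1')
shot('scene','n2')"
```

```text
time_s: 22.7
tool_pos: [0.4718, -0.0663, 0.1132]
tcp_rot: [-0.424, 0.906, -0.0, 0.0]
ft_force: [1.4, -0.3, -1.8]
width: 0.022
t 22.7 tcp [ 0.4718 -0.0663  0.1132] grasp [ 0.4718 -0.0663  0.0662] xang -129.88 z [ 0.  0. -1.] F [ 1.38 -0.35 -1.8 ] M [-0.113 -0.551 -0.156] w 0.022 q [ 0.27  0.24 -0.64  0.   -0.69 -0.97]
r 0.21293770740489404 phi 1.1866554398672875 Ft(resist) -1.27909388301817 Mt 0.4952934863331354
time_s: 23.3
tool_pos: [0.4519, -0.0891, 0.1131]
tcp_rot: [-0.424, 0.906, 0.0, -0.0]
ft_force: [0.8, -0.7, -1.2]
width: 0.022
t 23.3 tcp [ 0.4519 -0.0891  0.1131] grasp [ 0.4519 -0.0891  0.0661] xang -129.88 z [-0. -0. -1.] F [ 0.84 -0.73 -1.22] M [-0.044  0.069  0.024] w 0.022 q [ 0.23  0.21 -0.68 -0.   -0.68 -0.93]
r 0.24310786927867084 phi 1.1840423092767267 Ft(resist) -1.1095696268423452 Mt -0.024090920571520704
```

View pics/n1.png

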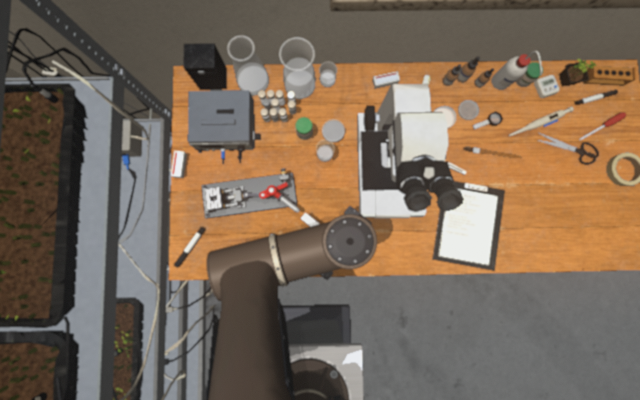

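View pics/n2.png

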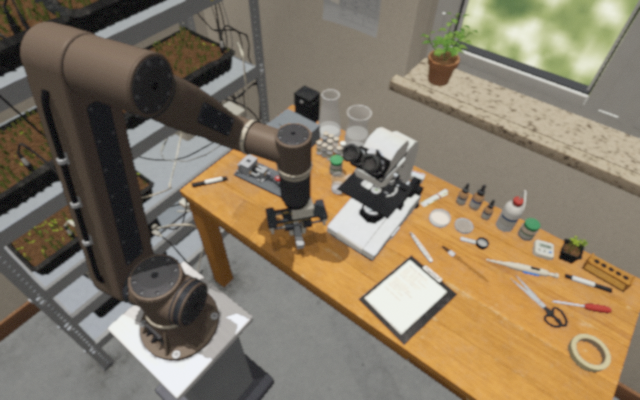

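The tube is off and the handle stays locked on the stop. I'll clear it and lower the tube onto the free bench.

```bash
python3 -m crank '[[[-0.008,-0.009,0,0,0,0,0.1],[-0.018,-0.016,0,0,0,0,0.1],[-0.03,-0.01,0,0,0,0,0.1],[-0.037,-0.001,-0.005,0,0,0,0.1],[-0.037,-0.001,-0.015,0,0,0,0.1],[-0.037,-0.001,-0.025,0,0,0,0.1],[-0.037,-0.001,-0.033,0,0,0,0.1],[-0.037,-0.001,-0.038,0,0,0,0.1],[-0.037,-0.001,-0.041,0,0,0,0.1],[-0.037,-0.001,-0.041,0,0,0,0.1]]]'; python3 -m crank '[[[0,0,-0.001,0,0,0,0.1],[0,0,-0.002,0,0,0,0.1],[0,0,-0.002,0,0,0,0.1]]]'; python3 ph.py
```

```text
time_s: 24.4
tool_pos: [0.4152, -0.0898, 0.0716]
tcp_rot: [-0.424, 0.906, 0.0, -0.001]
ft_force: [-0.1, -1.0, -1.0]
width: 0.0217
time_s: 24.7
tool_pos: [0.4154, -0.0898, 0.0703]
tcp_rot: [-0.424, 0.906, -0.0, 0.0]
ft_force: [0.8, -0.4, -1.7]
width: 0.0217
t 24.7 tcp [ 0.4154 -0.0898  0.0703] grasp [ 0.4154 -0.0898  0.0233] xang -129.89 z [ 0.  0. -1.] F [ 0.84 -0.42 -1.75] M [0.028 0.104 0.035] w 0.0217 q [ 0.26  0.24 -0.8  -0.   -0.53 -0.95]
r 0.26858909334250336 phi 1.0813930903961175 Ft(resist) -0.8842742147870807 Mt -0.09264606496473989
```

```bash
python3 -m crank '[[[0,0,-0.001,0,0,0,0.1],[0,0,-0.0015,0,0,0,0.1],[0,0,-0.0015,0,0,0,0.1]]]'; python3 -m crank '[[[0,0,0,0,0,0,0.6],[0,0,0,0,0,0,0.6],[0,0,0,0,0,0,0.6],[0,0,0,0,0,0,0.6],[0,0,0,0,0,0,0.6],[0,0,0,0,0,0,0.6]]]'; python3 -m crank '[[[0,0,0.01,0,0,0,0.6],[0,0,0.03,0,0,0,0.6],[0,0,0.06,0,0,0,0.6],[0,0,0.09,0,0,0,0.6],[0,0,0.12,0,0,0,0.6],[0,-0.02,0.14,0,0,0,0.6],[-0.01,-0.05,0.15,0,0,0,0.6],[-0.02,-0.09,0.15,0,0,0,0.6],[-0.03,-0.13,0.15,0,0,0,0.6],[-0.04,-0.16,0.15,0,0,0,0.6]]]'
python3 - <<'E'
from h import *
st();shot('top','o1');shot('scene','o2');shot('wrist','o3')
tips('top',["tube_mid","tube_front","tube_back"]);tips('scene',["tube_mid","tube_front","tube_back"])
E
```

```text
time_s: 25.0
tool_pos: [0.4155, -0.0897, 0.0695]
tcp_rot: [-0.424, 0.906, -0.0, 0.0]
ft_force: [-3.7, 0.9, 13.1]
width: 0.0221
time_s: 25.6
tool_pos: [0.4153, -0.0897, 0.0686]
tcp_rot: [-0.424, 0.906, 0.0, -0.0]
ft_force: [0.2, -0.3, 0.1]
width: 0.0522
time_s: 26.6
tool_pos: [0.3746, -0.2514, 0.2197]
tcp_rot: [-0.424, 0.906, -0.0, 0.0]
ft_force: [0.4, 0.4, 0.1]
width: 0.0522
t 26.6 tcp [ 0.3746 -0.2514  0.2197] grasp [ 0.3746 -0.2514  0.1727] xang -129.88 z [ 0.001 -0.    -1.   ] F [0.44 0.45 0.09] M [-0.002 -0.069  0.005] w 0.0522 q [-0.15  0.05 -0.57  0.   -0.95 -0.54]
top tube_mid [([0.4363, -0.0671, 0.0113], 0.68)]
top tube_front [([0.498, 0.0062, 0.0099], 0.59)]
top tube_back []
scene tube_mid [([0.4339, -0.0667, 0.0095], 0.67)]
scene tube_front [([0.4965, 0.0027, 0.0084], 0.45)]
scene tube_back [([0.3788, -0.1392, 0.0076], 0.51)]
```

View pics/o1.png

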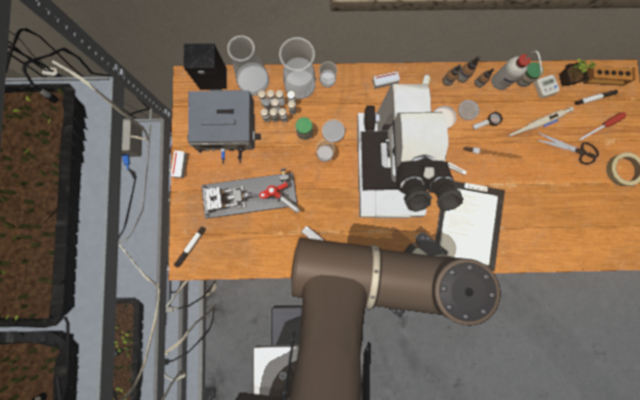

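View pics/o2.png

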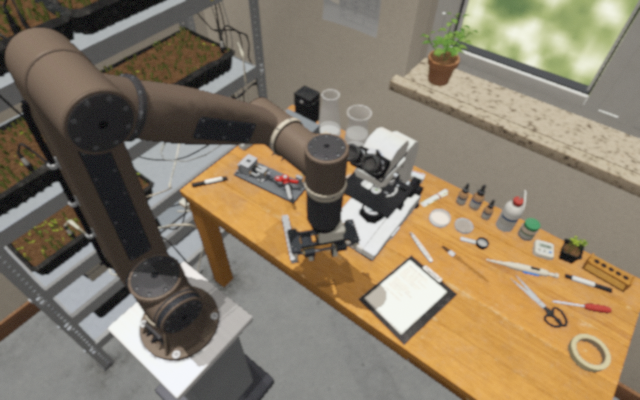

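Run:
```python
from h import *
b=shot('top','p1');tips('top',["stub_tip","pivot","tube_mid"])
u,v=proj('top',[.54,.04,.055]).astype(int);w=50
cv2.imwrite('pics/p1c.png',cv2.resize(b[v-w:v+w,u-w:u+w,::-1],None,fx=6,fy=6,interpolation=cv2.INTER_CUBIC))
```

```text
top stub_tip [([0.5423, 0.0178, 0.0571], 0.79), ([0.6966, 0.3818, 0.0007], 0.16)]
top pivot [([0.6088, 0.0985, 0.0517], 0.95), ([0.6948, 0.3805, -0.0001], 0.62)]
top tube_mid [([0.4356, -0.0676, 0.0102], 0.4)]
```

View pics/p1c.png

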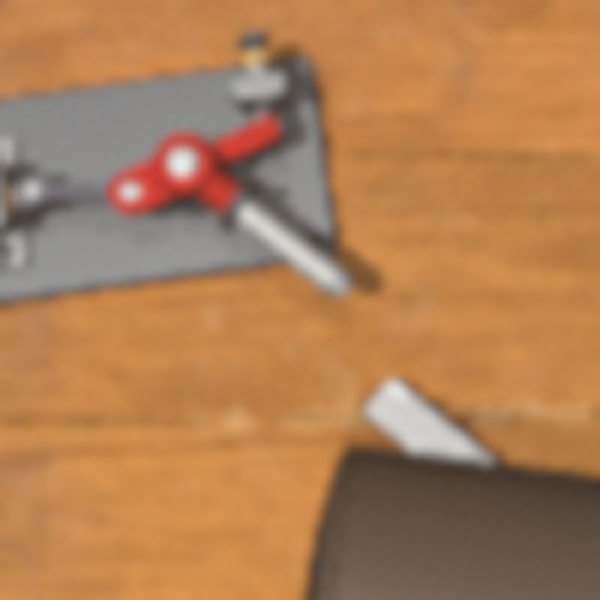

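The lug (crop 265,130) rests by the stop screw, the stub points at about 230° (joint about 1.17–1.19), and the tube lies free on the bench. Handing in.

```bash
python3 -c "
from h import *
print(env.hand_in());st()"
```

```text
the job is handed in; nothing more can be done
None
the job is handed in; nothing more can be done
```

The clamp is locked on its stop screw, worked only through the tube. The tube is off the stub and lies flat on the bench in front of the clamp. The job was handed in at about 27 s of the 72 s; hand-in reports no verdict.

- **Fitting:** I slid the tube on until I felt about 5 N at the collar, then backed off about 3 mm before swinging so it would not jam.
- **Swing:** I felt at most about 11 N on the way up and held it back at about 7 N past the dead point. I stopped at a joint angle of about 1.17–1.19 rad, as the holding force faded to about zero.
- **Last checks:**
  - The handle stays on the stop after release, with the stub at about 230° in the world frame.
  - The finder puts the tube's middle at (0.435, -0.067, 0.010–0.011), which is flat on the free bench.
  - The wrist force is zero with the arm clear.
  - The bystanders look unmoved in the top and scene pictures; I did not measure them.
- **What went wrong or disagreed:**
  - The first grasp failed because I lifted before the slow fingers had closed. The tube had not moved, so I repeated it.
  - At pre-insertion the wrist view showed the tube aligned with the stub, while the top view showed it about 1 mm off sideways. I corrected by 0.9 mm, and it went on without force.
  - When I set the tube down it pressed on the bench with about 13 N just before release.

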